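Fit the D cell in the flood alarm and switch it on

TASK

Put the large loose cell into the open flood alarm: push its flat end back against the coil spring, then press the button end down until it is caught under the nib and the cell lies fully home, held between spring and contact. Be gentle with the thin holder: no more than about 15 N on the spring and 20 N downwards. Then flip the alarm's toggle switch over to on, and leave the smaller cell and everything else on the counter where it is.

Things in the scene. Friction and masses are not known exactly. Their poses are not given: they have to be found in the camera images.
- cell_mid (a point): Middle of the large (D) cell's can, on its axis, 17 mm up as it lies loose on the counter: a plain dark cylinder with steel ends, 34 mm across, can 59 mm long, 140 g; one end flat (minus), the other with a steel button 10 mm across standing out 2.5 mm (plus), 61.5 mm over all. x axis: along the cell to the button (its y and z depend on how it has rolled). It can roll.
- cell_button (a point): Outer face of the large cell's plus button, on the cell's axis, 32 mm from the middle of the can (the flat end is 29.5 mm from the middle, on the other side).
- seat (a point): Nominal place of the middle of the cell's can when home in the black holder, 35 mm over the counter; axes as the alarm's: x along the holder from spring to plus contact, z up. The holder was stuck on a foam pad by hand: with all its parts it really sits up to 6 mm either way along x and up to 4 mm higher or lower; level, and true in y. Holder floor (holder_c0) 17 mm below its middle.
- plus_contact (a point): Nominal place of the plus contact (plus_plate_c0), on the holder's axis, 32 mm along +x from its middle; the button rests on it when home. End wall 4.5 mm thick, top 27 mm over the holder floor. From it a nib 16 mm wide (holder_c8) juts back to x = +30 mm, just above the button: underside 23 mm over the floor, tip 1 mm tall, top sloping up and back at 50 degrees. The button must end under it.
- spring_end (a point): Nominal place of the round tip (spring_c0, 7 mm radius) of the coil spring, holder empty, on the axis, 25.5 mm from the holder's middle to -x. Yields along x only: 1 N to start, 1 N more per mm, solid after 9 mm. With the cell home it is pressed back 4 mm; to bring the button end past the nib, 6 to 7 mm. The wall behind it has its face at x = -38 mm, top 22 mm over the holder floor.
- alarm: The flood alarm: open white plastic chassis plate 190 mm (x) by 110 mm (y), 10 mm thick, screwed down, cover off. Origin: middle of its underside. Seat at x = -25 mm, switch at x = +60, both at y = 0. Holder side walls: 18 mm to either side of its axis, 15 mm high over its floor, near its ends only; from x = -18 to +18 mm they are open for fingers, nothing there above 19 mm over the counter.
- cell: The large cell as a body; origin on the outside of its can, 17 mm from the middle (underneath at the start).
- toggle (a joint): Angle of the alarm's steel toggle switch in rad: 0 = off (leaning to the alarm's -y side, 0.35 rad from upright), 0.7 = on (leaning as far to +y). It stays where it is left; about 2 to 3 N at its tip moves it.
- toggle_tip (a point): The round tip of the toggle switch's steel bat, 8 mm thick, 24 mm from its pivot; the pivot lies 28 mm above the counter, 85 mm from the seat point along the alarm's +x, on its centre line. Axes as the alarm's while it is off.
- small_mid (a point): Bystander: the middle of a smaller (C size) cell of the same look, 26 mm in diameter, 47 mm long, lying on the counter; x axis towards its button. It does not fit this alarm.
- pliers: Bystander: steel pliers lying flat, about 175 mm long along x, 13 mm high; origin under the pivot.
- saucer: Bystander: white ceramic saucer, 144 mm across, 20 mm high; origin under its centre.
- screwdriver: Bystander: screwdriver with wooden handle, 200 mm long along x, 26 mm high; origin under its middle.
- jar: Bystander: glass jar with steel cap, 68 mm across, 90 mm high; origin under its centre.
- cover: Bystander: the alarm's white plastic cover, a box-shaped shell 190 by 110 mm, 50 mm high, lying mouth down; origin under its centre, x along its length.
- tape: Bystander: roll of black tape, 100 mm across, 24 mm high; origin under its centre.
- wrench: Bystander: steel spanner lying flat, 180 mm long along x, 8 mm high; origin under its middle.
Not all that is in view belongs to the job. Leave any orange look-alike of the alarm alone.

How it is judged:
On the way, in this order (a step that is already met when the one before it is completed fails the run):
1. the cell is home in the holder, button under the nib, while the switch is still off (distance between cell_button and plus_plate_c0 below 0.003 m and contact force between cell and plus_plate_c0 above 2 N and contact force between cell and spring_c0 above 2 N and angle between the x axis of cell_mid and the x axis of seat, either way round below 0.05 rad and value of joint toggle below 0.3 rad), for 0.2 s.
2. the switch is flipped to on with the cell home (distance between cell_button and plus_plate_c0 below 0.003 m and contact force between cell and plus_plate_c0 above 2 N and contact force between cell and spring_c0 above 2 N and angle between the x axis of cell_mid and the x axis of seat, either way round below 0.05 rad and value of joint toggle above 0.55 rad), for 0.2 s.
At the end, for the whole second after the job is handed in: The large cell is home: its button within 3 mm of the middle of the plus contact plate and pressed on it, its flat end pressed by the spring (over 2 N each), lying along the holder within 0.05 rad, at rest; the toggle switch is on (over 0.55 rad) (all of step 2 and linear speed of cell below 0.01 m/s); the robot touches nothing.
It fails at once if the spring contact is crushed: the cell bears on it with more than 18 N (contact force between cell and spring_c0 above 18 N).
It fails at once if the cell is forced down on the holder's floor or its nib with more than 35 N (contact force between cell and holder_c0 above 35 N or contact force between cell and holder_c8 above 35 N).
It fails at once if the robot itself pushes on the alarm with more than 40 N (contact force between the arm and alarm above 40 N).
It fails at once if another thing on the counter is shifted by more than 15 mm (distance of any of small_mid, pliers, saucer, screwdriver, jar, cover, tape, wrench from where it was at the start of the episode above 0.015 m).
It also fails if it takes over 70 s, if anything falls off the work surface, if the arm or the gripper's body presses on something with over 40 N, if the wrist force passes 120 N, or if a joint passes its speed limit or range.

ROBOT

A 6-joint arm with a two-finger parallel gripper is mounted at the origin on the work surface. World frame = base frame: x ahead of the robot, y to its left, z up, the work surface at z = 0. Lengths are in m, angles in rad, forces in N, time in s.
With the tool pointing down it reaches from about 0.425 to 0.95 m from the base axis. Payload 3.5 kg.
Tool frame: the origin (TCP) lies between the finger pads; the fingertips stand 25 mm ahead of it and the grasp point (between the pads) lies 6 mm ahead of it (ctrl.finger_overhang is the distance from the TCP to the fingertips, in m); x points along the fingers, y is the direction in which the jaws open and shut, and the axes are right-handed (so a half turn about x gives the same grasp; the last joint's range is limited). The gripper opens to 85 mm and grips with 20 to 120 N. Pads are 22 mm wide; open, the fingers measure 114 mm over their backs; the gripper's body (76 mm by 85 mm) begins 54 mm behind the grasp point. The pads swing forward as they close: fully open they stand 13 mm farther back than shut.
Start: joints at [-1.296, 0.286, 1.577, -0, 1.279, -0.15], TCP at [0.278, -0.615, 0.256] pointing down, gripper open.
Joint ranges: [-2.77, 2.77], [-0.9, 2.22], [0.21, 2.48], [-1.53, 4.67], [0.24, 2.81], [-2.84, 2.84]. Speed limits (rad/s): [2.79, 2.79, 3.14, 3.14, 3.14, 3.14].

INTERFACE

Orientations are given as a unit quaternion [x, y, z, w].
In Python, from plant import ctrl gives the robot as it stands.
- The arm moves only by the tool play_rows, never from a script. Its argument "targets" is a list of rows, each an object with "delta_pos": the shift along the world's x, y, z normalised to -1 to 1, where 1 is 1000 mm, a list of three; "delta_rot": the turn, a rotation vector about the world's x, y, z normalised to -1 to 1, where 1 is pi rad, a list of three; "claw": the finger opening in mm, from 0 to 85.4. In form: [{"delta_pos": [tx, ty, tz], "delta_rot": [wx, wy, wz], "claw": claw}, ...]. A call has 1 to 20 rows; each row is the pose to reach, as a shift and turn from the pose measured when the call began, turning the shorter way round; what a row does not reach only later rows make up. A row lasts 1/12 s, in which the tool goes at most 41.7 mm and 7.16 degrees, less where a joint would pass 70% of its speed; a pose out of reach is approached as far as the arm can. A call with a number of a shift or a turn outside -1 to 1 is refused whole. A call with a gripper value outside its range is refused whole. The fingers move at their own pace and stop on an object; "newtons" is the grip in N (left out, the last holds). Time passes only in rows, so rows that repeat a pose let the fingers close. It gives the time, the measured TCP pose, the force and the opening at its end, in the units of the state.
- ctrl.get_state(): the state, without advancing time (a new reading comes with each control period).
- ctrl.read_camera(name): name is "scene" or "side" or "wrist"; returns the picture (480x640x3 uint8, blue, green, red); there is no depth.
- ctrl.calibration(name): a dict with "fx", "fy", "cx", "cy" (pixels), "camera_from_world" (4x4, takes a point from world to camera coordinates). Camera axes: x right, y down, z forward; pixel columns grow to the right and rows downward; lengths in m; the calibration is good to about 2 mm. A picture is of the moment at which its call begins: read the wrist's pose just before it. calibration takes no time and is no camera call; for the wrist camera it gives the pose at the moment of the call.
- ctrl.sign_off(): hands the job in, once; it reports no verdict.
The state is a dict: "time": time; "qpos": joint angles; "dq": joint speeds; "joint_efforts": joint torques, N m; "eef_pos": TCP position; "tcp_rot": TCP orientation; "contact_force": force on the tool from outside, world axes, zero at the start; "wrist_torque": the same for the moment, N m; "opening": opening from 0.0 (shut) to 1.0 (fully open).
Only numpy, scipy, OpenCV 4.12 (cv2) and the standard library are available. Lean on these libraries where they do the work, as an engineer would, in place of code of your own. Each camera call takes 0.05 s, during which the arm holds its last target. There are 200 camera calls.

## Working session

There is one attempt and no reset: what is moved stays moved. The work goes in short steps, Python scripts to look and compute and a tool call to move; the robot and the scene stay as the last step left them, time stands still between calls to the robot, and variables do not carry over. Pictures are saved under pics/ and viewed, about 8 in all and at most 12, crops included, and the job is handed in when it is done.

Besides the shell and the picture viewer there is one more tool, called after "Request:" by a JSON object that holds its "fn" and its "kwargs", one argument or row to a line. play_rows: Moves the arm, as the interface text tells. Its arguments: {"type":"object","properties":{"targets":{"type":"array"},"newtons":{"type":"number"}},"required":["targets"]}

```bash
mkdir -p pics; ls
python3 - <<'E'
from plant import ctrl
import cv2,numpy as np
s=ctrl.get_state();print(s)
for n in("scene","side"):
    cv2.imwrite(f"pics/{n}0.png",ctrl.read_camera(n)); c=ctrl.calibration(n); print(n,c["fx"],c["cx"],c["cy"],np.round(c["camera_from_world"],3).tolist())
E
```

```text
pics
{'time': 0.0, 'qpos': array([-1.29598423e+00,  2.87161589e-01,  1.57813827e+00,  1.03656550e-05,
        1.27860976e+00, -1.49978274e-01]), 'dq': array([ 0.00012101,  0.0013432 , -0.00108469,  0.0009772 , -0.00043139,
       -0.00042277]), 'joint_efforts': array([-1.45346425e-03, -4.05988276e+01, -2.92625874e+01, -2.70280798e-04,
        5.82113615e-03,  3.81891979e-06]), 'eef_pos': array([ 0.27806943, -0.61442085,  0.2549708 ]), 'tcp_rot': array([-0.69116941, -0.14987609,  0.69126461, -0.1482405 ]), 'contact_force': array([-0.2932659 , -0.60602834, -1.06057093]), 'wrist_torque': array([-0.01840455, -0.02418657, -0.03169107]), 'opening': 0.9978586520563646}
scene 514.0678289500802 317.68123681303507 241.99307778558003 [[0.545, 0.839, 0.008, -0.294], [0.708, -0.455, -0.541, -0.34], [-0.45, 0.3, -0.841, 1.612], [0.0, 0.0, 0.0, 1.0]]
side 516.1901626878137 314.79219329928753 243.4117441654125 [[-0.886, -0.464, 0.001, 0.48], [-0.263, 0.5, -0.825, 0.189], [0.382, -0.731, -0.565, 0.93], [0.0, 0.0, 0.0, 1.0]]
```

View pics/scene0.png

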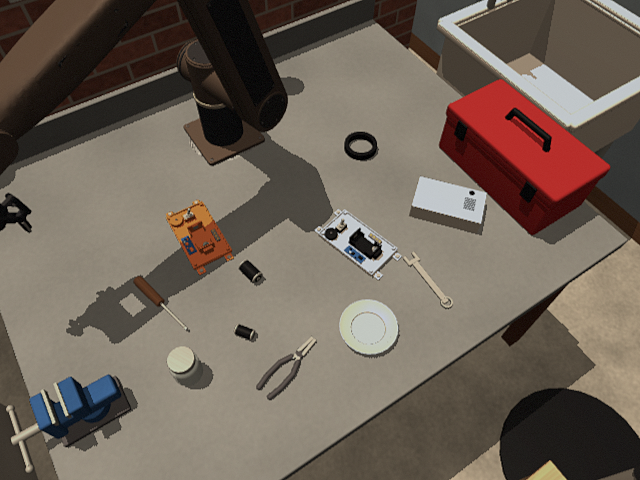

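View pics/side0.png

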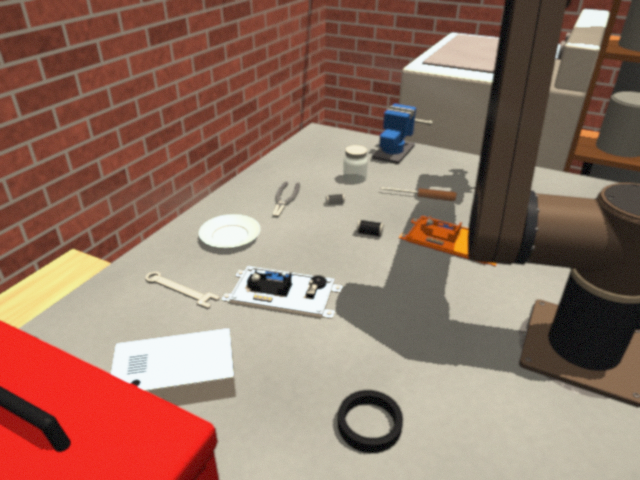

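The white alarm is at about (358,242) in the scene view: black holder near (368,243), switch near (341,226). The large cell is at (251,271) and the small cell at (245,332). In the side view the alarm is at (285,290) and the large cell at (371,228).

```bash
cat > h.py <<'E'
from plant import ctrl
import cv2,numpy as np
from scipy.spatial.transform import Rotation as R
def ray(c,uv):
    T=np.array(c["camera_from_world"]);Rm=T[:3,:3]
    d=Rm.T@np.array([(uv[0]-c["cx"])/c["fx"],(uv[1]-c["cy"])/c["fy"],1.]);return -Rm.T@T[:3,3],d/np.linalg.norm(d)
def onplane(c,uv,z):
    o,d=ray(c,uv);return o+d*(z-o[2])/d[2]
def cross(rays):
    A=sum(np.eye(3)-np.outer(d,d) for o,d in rays);b=sum((np.eye(3)-np.outer(d,d))@o for o,d in rays)
    p=np.linalg.solve(A,b);return p,[np.linalg.norm(np.cross(d,p-o)) for o,d in rays]
def proj(c,p):
    q=np.array(c["camera_from_world"])@np.append(p,1);return np.array([c["fx"]*q[0]/q[2]+c["cx"],c["fy"]*q[1]/q[2]+c["cy"]])
E
python3 - <<'E'
from h import *
for n,pts in {"scene":dict(cell=(251,271,.017),small=(245,332,.013),alarm=(358,242,.01),holder=(366,243,.03),sw=(341,226,.04)),"side":dict(cell=(371,228,.017),alarm=(284,291,.01),holder=(269,282,.03),sw=(312,291,.04))}.items():
    c=ctrl.calibration(n)
    for k,(u,v,z) in pts.items(): print(n,k,np.round(onplane(c,(u,v),z),3))
w=ctrl.calibration("wrist");T=np.array(w["camera_from_world"]);s=ctrl.get_state()
Rt=R.from_quat(s["tcp_rot"]).as_matrix();print("tool",Rt.round(3).tolist())
print("cam in tool",(Rt.T@(-T[:3,:3].T@T[:3,3]-s["eef_pos"])).round(4),"axes",(Rt.T@T[:3,:3].T).round(3).tolist(),w["fx"],w["cx"],w["cy"])
E
```

```text
scene cell [ 0.488 -0.172  0.017]
scene small [ 0.626 -0.266  0.013]
scene alarm [0.561 0.115 0.01 ]
scene holder [0.585 0.122 0.03 ]
scene sw [0.51  0.093 0.04 ]
side cell [ 0.481 -0.171  0.017]
side alarm [0.55 0.12 0.01]
side holder [0.578 0.13  0.03 ]
side sw [0.482 0.125 0.04 ]
tool [[-0.001, 0.412, -0.911], [0.002, -0.911, -0.412], [-1.0, -0.002, -0.0]]
cam in tool [-0.1186 -0.0007 -0.0785] axes [[-0.001, -0.309, 0.951], [1.0, 0.001, 0.001], [-0.001, 0.951, 0.309]] 415.5841111953021 318.02727346495124 243.4343269961958
```

Request:
{"fn": "play_rows", "kwargs": {
  "targets": [
    {"delta_pos": [0.04, 0.08, 0], "delta_rot": [0, 0, 0], "claw": 85},
    {"delta_pos": [0.242, 0.46, -0.03], "delta_rot": [0, 0, 0], "claw": 85},
    {"delta_pos": [0.242, 0.46, -0.03], "delta_rot": [0, 0, 0], "claw": 85},
    {"delta_pos": [0.242, 0.46, -0.03], "delta_rot": [0, 0, 0], "claw": 85},
    {"delta_pos": [0.242, 0.46, -0.03], "delta_rot": [0, 0, 0], "claw": 85},
    {"delta_pos": [0.242, 0.46, -0.03], "delta_rot": [0, 0, 0], "claw": 85},
    {"delta_pos": [0.242, 0.46, -0.03], "delta_rot": [0, 0, 0], "claw": 85},
    {"delta_pos": [0.242, 0.46, -0.03], "delta_rot": [0, 0, 0], "claw": 85},
    {"delta_pos": [0.242, 0.46, -0.03], "delta_rot": [0, 0, 0], "claw": 85},
    {"delta_pos": [0.242, 0.46, -0.03], "delta_rot": [0, 0, 0], "claw": 85},
    {"delta_pos": [0.242, 0.46, -0.03], "delta_rot": [0, 0, 0], "claw": 85},
    {"delta_pos": [0.242, 0.46, -0.03], "delta_rot": [0, 0, 0], "claw": 85},
    {"delta_pos": [0.242, 0.46, -0.03], "delta_rot": [0, 0, 0], "claw": 85},
    {"delta_pos": [0.242, 0.46, -0.03], "delta_rot": [0, 0, 0], "claw": 85},
    {"delta_pos": [0.242, 0.46, -0.03], "delta_rot": [0, 0, 0], "claw": 85},
    {"delta_pos": [0.242, 0.46, -0.03], "delta_rot": [0, 0, 0], "claw": 85},
    {"delta_pos": [0.242, 0.46, -0.03], "delta_rot": [0, 0, 0], "claw": 85}
  ]
}}

```text
time: 1.52
eef_pos: [0.5196, -0.1555, 0.225]
tcp_rot: [-0.691, -0.149, 0.691, -0.148]
contact_force: [0.2, 0.2, 0.6]
opening: 0.996
```

Run:
```python
from h import *
import pickle
c=ctrl.calibration("wrist");im=ctrl.read_camera("wrist");cv2.imwrite("pics/w1.png",im);pickle.dump((c,im),open("w1.pkl","wb"))
s=ctrl.get_state();print(s["time"],s["eef_pos"]); print(proj(c,[.485,-.172,.017]))
```

```text
1.5667 [ 0.51961603 -0.15568226  0.22502819]
[319.93068007 255.77881502]
```

View pics/w1.png

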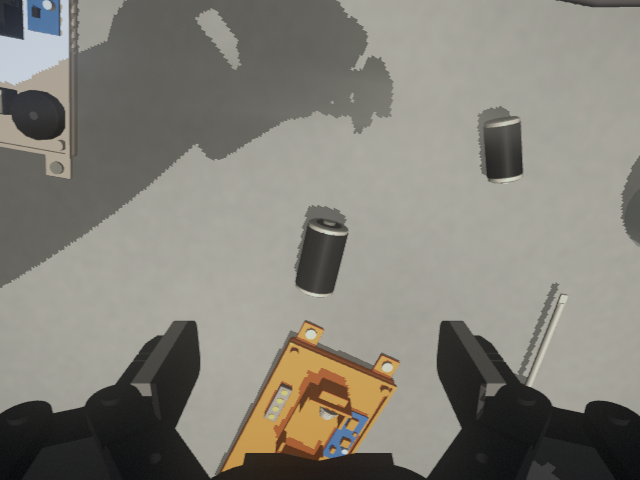

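The large cell lies at (316,292)–(329,222) in the wrist view, with the button end at the top, around (328,222). The alarm is at the upper left, and the orange one at the bottom is the look-alike. Next I'll take two views over the alarm.

Request:
{"fn": "play_rows", "kwargs": {
  "targets": [
    {"delta_pos": [0.1, 0.26, -0.025], "delta_rot": [0, 0, 0], "claw": 85},
    {"delta_pos": [0.1, 0.26, -0.025], "delta_rot": [0, 0, 0], "claw": 85},
    {"delta_pos": [0.1, 0.26, -0.025], "delta_rot": [0, 0, 0], "claw": 85},
    {"delta_pos": [0.1, 0.26, -0.025], "delta_rot": [0, 0, 0], "claw": 85},
    {"delta_pos": [0.1, 0.26, -0.025], "delta_rot": [0, 0, 0], "claw": 85},
    {"delta_pos": [0.1, 0.26, -0.025], "delta_rot": [0, 0, 0], "claw": 85},
    {"delta_pos": [0.1, 0.26, -0.025], "delta_rot": [0, 0, 0], "claw": 85},
    {"delta_pos": [0.1, 0.26, -0.025], "delta_rot": [0, 0, 0], "claw": 85},
    {"delta_pos": [0.1, 0.26, -0.025], "delta_rot": [0, 0, 0], "claw": 85},
    {"delta_pos": [0.1, 0.26, -0.025], "delta_rot": [0, 0, 0], "claw": 85},
    {"delta_pos": [0.1, 0.26, -0.025], "delta_rot": [0, 0, 0], "claw": 85}
  ]
}}

```text
time: 2.48
eef_pos: [0.6196, 0.1026, 0.2002]
tcp_rot: [-0.691, -0.148, 0.692, -0.147]
contact_force: [0.0, -0.1, -0.4]
opening: 0.995
```

```bash
cat > snap.py <<'E'
from h import *
import pickle,sys
n=sys.argv[1]
c=ctrl.calibration("wrist");im=ctrl.read_camera("wrist");cv2.imwrite(f"pics/{n}.png",im);pickle.dump((c,im),open(f"{n}.pkl","wb"))
s=ctrl.get_state();print(s["time"],s["eef_pos"],s["qpos"].round(3))
E
python3 snap.py w2
```

```text
2.5333 [0.61957322 0.10253762 0.20029881] [0.002 0.234 1.746 0.002 1.162 1.152]
```

Request:
{"fn": "play_rows", "kwargs": {
  "targets": [
    {"delta_pos": [-0.05, 0.06, 0], "delta_rot": [0, 0, 0], "claw": 85},
    {"delta_pos": [-0.05, 0.06, 0], "delta_rot": [0, 0, 0], "claw": 85},
    {"delta_pos": [-0.05, 0.06, 0], "delta_rot": [0, 0, 0], "claw": 85},
    {"delta_pos": [-0.05, 0.06, 0], "delta_rot": [0, 0, 0], "claw": 85},
    {"delta_pos": [-0.05, 0.06, 0], "delta_rot": [0, 0, 0], "claw": 85}
  ]
}}

```text
time: 2.95
eef_pos: [0.5699, 0.1615, 0.2008]
tcp_rot: [0.692, 0.148, -0.691, 0.147]
contact_force: [-0.0, -0.3, 0.1]
opening: 0.997
```

```bash
python3 snap.py w3; python3 -c "
import cv2,numpy as np
a=cv2.imread('pics/w2.png')[:330];b=cv2.imread('pics/w3.png')[:330];cv2.imwrite('pics/w23.png',np.vstack([a,b]))"
```

```text
3.0 [0.57023169 0.16134986 0.20077087] [1.040e-01 1.580e-01 1.834e+00 1.000e-03 1.149e+00 1.255e+00]
```

View pics/w23.png

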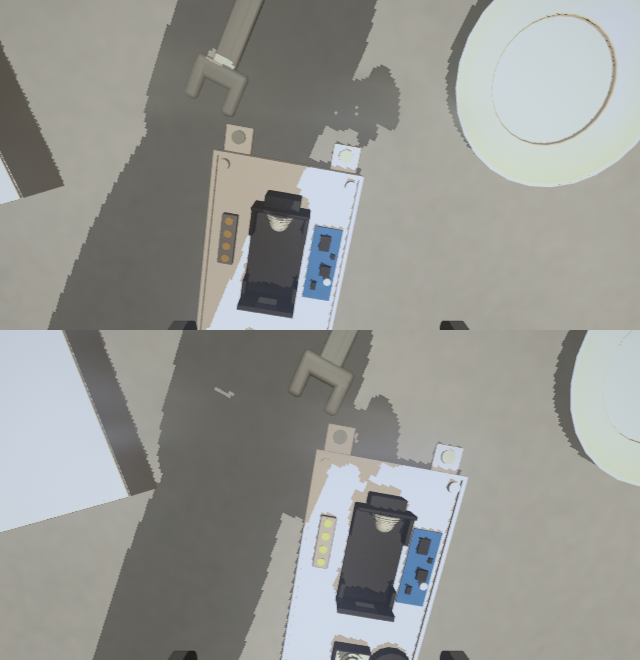

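Request:
{"fn": "play_rows", "kwargs": {
  "targets": [
    {"delta_pos": [-0.05, -0.05, 0], "delta_rot": [0, 0, 0], "claw": 85},
    {"delta_pos": [-0.05, -0.05, 0], "delta_rot": [0, 0, 0], "claw": 85},
    {"delta_pos": [-0.05, -0.05, 0], "delta_rot": [0, 0, 0], "claw": 85},
    {"delta_pos": [-0.05, -0.05, 0], "delta_rot": [0, 0, 0], "claw": 85}
  ]
}}

```text
time: 3.33
eef_pos: [0.5203, 0.1096, 0.2008]
tcp_rot: [0.692, 0.146, -0.691, 0.145]
contact_force: [-0.3, -0.1, 0.3]
opening: 0.991
```

```bash
python3 snap.py w4
python3 - <<'E'
import cv2,numpy as np
a=cv2.imread('pics/w2.png')[185:325,225:345];b=cv2.imread('pics/w4.png')
r=lambda x,k:cv2.resize(x,None,fx=k,fy=k,interpolation=cv2.INTER_CUBIC)
A=r(a,3.0);B=r(b[60:360,190:400],2.0)
o=np.zeros((600,800,3),np.uint8);o[:A.shape[0],:A.shape[1]]=A;o[:B.shape[0],370:370+B.shape[1]]=B
cv2.imwrite('pics/crop.png',np.minimum(o*1.6,255).astype(np.uint8))
E
```

```text
3.3833 [0.52110128 0.11022954 0.20127743] [0.017 0.024 1.977 0.002 1.138 1.171]
```

View pics/crop.png

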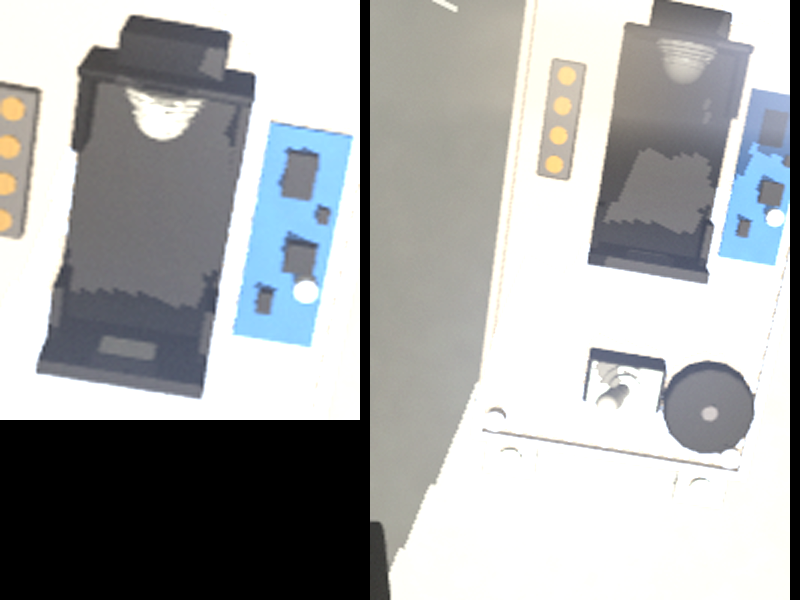

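Run:
```python
from h import *
import pickle
(c1,i1),(c2,i2),(c3,i3),(c4,i4)=[pickle.load(open(f"w{k}.pkl","rb")) for k in(1,2,3,4)]
f2=lambda u,v:(u/3+225,v/3+185); f4=lambda u,v:((u-370)/2+190,v/2+60)
for n,a,b in [("plusL",f2(38,372),f4(588,263)),("plusR",f2(203,395),f4(707,281)),("spring",f2(163,140),f4(684,82)),("blkscrew",f2(306,292),f4(775,218))]:
    p,e=cross([ray(c2,a),ray(c4,b)]);print(n,p.round(4),np.round(e,4))
P=[onplane(c2,(214,151),.01),onplane(c2,(363,178),.01),onplane(c4,f4(483,430),.01),onplane(c4,f4(741,467),.01)]
P=np.array(P)[:,:2];print(P.round(4).tolist(),"w",np.linalg.norm(P[0]-P[1]),np.linalg.norm(P[2]-P[3]),"L",np.linalg.norm(P[0]-P[2]),np.linalg.norm(P[1]-P[3]))
ctr=P.mean(0);dx=(P[2]+P[3]-P[0]-P[1]);al=np.arctan2(dx[1],dx[0]);dy=P[1]-P[0]+P[3]-P[2];al2=np.arctan2(dy[1],dy[0])-np.pi/2
print("alarm ctr",ctr,"heading",np.degrees([al,al2]))
# cell in w1
g=i1.max(2).astype(int);m=((g<75)).astype(np.uint8);m[:205]=0;m[310:]=0;m[:,:285]=0;m[:,360:]=0
n,l,st,ct=cv2.connectedComponentsWithStats(m);k=1+st[1:,4].argmax();ys,xs=np.nonzero(l==k)
print("dark",st[k]);
mid=[(xs[ys==y].min()+xs[ys==y].max())/2 for y in range(240,285)];wd=[np.ptp(xs[ys==y])+1 for y in range(240,285)]
q=np.polyfit(np.arange(240,285),mid,1);print("mid fit",q,"width",wd[0],wd[-1])
a,b=[onplane(c1,(np.polyval(q,y),y),.017)[:2] for y in(225,290)];h=a-b;print("cell heading",np.degrees(np.arctan2(h[1],h[0])))
print([(y,int(g[y,int(round(np.polyval(q,y)))])) for y in list(range(212,242))+list(range(280,302))])
for y in(216,219,222,225,228,231,234,290,293,296,298): print(y,onplane(c1,(np.polyval(q,y),y),.034)[:2].round(4),onplane(c1,(np.polyval(q,y),y),.017)[:2].round(4))
```

```text
plusL [0.5383 0.132  0.0421] [0.0002 0.0002]
plusR [0.5488 0.0925 0.0416] [0.0002 0.0002]
spring [0.6039 0.1266 0.036 ] [0.0002 0.0002]
blkscrew [0.576  0.0763 0.0196] [0.0002 0.0002]
[[0.633, 0.1925], [0.6598, 0.0848], [0.4528, 0.1431], [0.4801, 0.0412]] w 0.11097854998467638 0.10545805641110964 L 0.1868854947248342 0.1848746419696054
alarm ctr [0.55640407 0.11538204] heading [-165.52896638 -165.53432054]
dark [ 296  226   51   68 2253]
mid fit [-2.29314888e-01  3.79558278e+02] width 42 39
cell heading 12.234768580233649
[(212, 105), (213, 106), (214, 106), (215, 107), (216, 107), (217, 105), (218, 106), (219, 94), (220, 77), (221, 79), (222, 95), (223, 134), (224, 131), (225, 60), (226, 50), (227, 74), (228, 88), (229, 116), (230, 163), (231, 214), (232, 214), (233, 210), (234, 91), (235, 74), (236, 71), (237, 73), (238, 72), (239, 73), (240, 74), (241, 71), (280, 69), (281, 71), (282, 72), (283, 72), (284, 69), (285, 70), (286, 71), (287, 72), (288, 73), (289, 72), (290, 72), (291, 71), (292, 94), (293, 206), (294, 208), (295, 207), (296, 156), (297, 168), (298, 168), (299, 167), (300, 167), (301, 166)]
216 [ 0.5232 -0.1631] [ 0.5195 -0.1653]
219 [ 0.5208 -0.1636] [ 0.517  -0.1659]
222 [ 0.5184 -0.1642] [ 0.5145 -0.1664]
225 [ 0.5161 -0.1647] [ 0.5119 -0.167 ]
228 [ 0.5136 -0.1652] [ 0.5094 -0.1675]
231 [ 0.5112 -0.1657] [ 0.5068 -0.1681]
234 [ 0.5088 -0.1662] [ 0.5043 -0.1686]
290 [ 0.4613 -0.1765] [ 0.4542 -0.1795]
293 [ 0.4587 -0.1771] [ 0.4514 -0.1801]
296 [ 0.456  -0.1777] [ 0.4486 -0.1807]
298 [ 0.4542 -0.1781] [ 0.4467 -0.1811]
```

Both measurements agree. The alarm heads −165.5°. Its holder is shifted about +1.6 mm in x and about −3.2 mm in z, which both the wall and the spring show. The cell's middle is at about (0.484, −0.173), heading 12.2°. Going to grasp it.

Request:
{"fn": "play_rows", "kwargs": {
  "targets": [
    {"delta_pos": [-0.0366, -0.2831, -0.08], "delta_rot": [0, 0, -0.064], "claw": 85},
    {"delta_pos": [-0.0366, -0.2831, -0.08], "delta_rot": [0, 0, -0.064], "claw": 85},
    {"delta_pos": [-0.0366, -0.2831, -0.08], "delta_rot": [0, 0, -0.064], "claw": 85},
    {"delta_pos": [-0.0366, -0.2831, -0.08], "delta_rot": [0, 0, -0.064], "claw": 85},
    {"delta_pos": [-0.0366, -0.2831, -0.08], "delta_rot": [0, 0, -0.064], "claw": 85},
    {"delta_pos": [-0.0366, -0.2831, -0.08], "delta_rot": [0, 0, -0.064], "claw": 85},
    {"delta_pos": [-0.0366, -0.2831, -0.08], "delta_rot": [0, 0, -0.064], "claw": 85},
    {"delta_pos": [-0.0366, -0.2831, -0.08], "delta_rot": [0, 0, -0.064], "claw": 85},
    {"delta_pos": [-0.0366, -0.2831, -0.08], "delta_rot": [0, 0, -0.064], "claw": 85},
    {"delta_pos": [-0.0366, -0.2831, -0.08], "delta_rot": [0, 0, -0.064], "claw": 85},
    {"delta_pos": [-0.0366, -0.2831, -0.08], "delta_rot": [0, 0, -0.064], "claw": 85}
  ]
}}

```text
time: 4.3
eef_pos: [0.4854, -0.172, 0.1218]
tcp_rot: [0.704, 0.077, -0.702, 0.076]
contact_force: [0.1, 0.0, -0.4]
opening: 0.997
```

```bash
cat > st.py <<'E'
from h import *
s=ctrl.get_state();r=R.from_quat(s["tcp_rot"]);M=r.as_matrix()
print(s["time"],"tcp",s["eef_pos"].round(4),"x",M[:,0].round(3),"psi",np.degrees(np.arctan2(M[1,1],M[0,1])).round(2),"F",s["contact_force"].round(1),"q",s["qpos"].round(2),"open",round(s["opening"]*85.4,1))
E
python3 st.py
```

```text
4.3 tcp [ 0.4854 -0.172   0.1218] x [ 0.003  0.001 -1.   ] psi -77.59 F [ 0.1  0.  -0.4] q [-0.54  0.09  2.07  0.    0.98  0.81] open 85.1
```

Request:
{"fn": "play_rows", "kwargs": {
  "targets": [
    {"delta_pos": [-0.001, -0.001, -0.03], "delta_rot": [0, 0, 0], "claw": 85},
    {"delta_pos": [-0.001, -0.001, -0.06], "delta_rot": [0, 0, 0], "claw": 85},
    {"delta_pos": [-0.001, -0.001, -0.085], "delta_rot": [0, 0, 0], "claw": 85},
    {"delta_pos": [-0.001, -0.001, -0.0938], "delta_rot": [0, 0, 0], "claw": 85},
    {"delta_pos": [-0.001, -0.001, -0.0938], "delta_rot": [0, 0, 0], "claw": 60},
    {"delta_pos": [-0.001, -0.001, -0.0938], "delta_rot": [0, 0, 0], "claw": 45},
    {"delta_pos": [-0.001, -0.001, -0.0938], "delta_rot": [0, 0, 0], "claw": 36},
    {"delta_pos": [-0.001, -0.001, -0.0938], "delta_rot": [0, 0, 0], "claw": 25},
    {"delta_pos": [-0.001, -0.001, -0.0938], "delta_rot": [0, 0, 0], "claw": 25},
    {"delta_pos": [-0.001, -0.001, -0.0938], "delta_rot": [0, 0, 0], "claw": 25},
    {"delta_pos": [-0.001, -0.001, -0.0938], "delta_rot": [0, 0, 0], "claw": 25},
    {"delta_pos": [-0.001, -0.001, -0.0938], "delta_rot": [0, 0, 0], "claw": 25},
    {"delta_pos": [-0.001, -0.001, -0.0938], "delta_rot": [0, 0, 0], "claw": 25},
    {"delta_pos": [-0.001, -0.001, -0.0938], "delta_rot": [0, 0, 0], "claw": 25},
    {"delta_pos": [-0.001, -0.001, -0.0938], "delta_rot": [0, 0, 0], "claw": 25},
    {"delta_pos": [-0.001, -0.001, -0.0938], "delta_rot": [0, 0, 0], "claw": 25}
  ],
  "newtons": 60
}}

```text
time: 5.63
eef_pos: [0.4861, -0.1739, 0.0302]
tcp_rot: [0.706, 0.076, -0.7, 0.077]
contact_force: [0.6, 0.9, 5.7]
opening: 0.373
```

```bash
python3 st.py
```

```text
5.6333 tcp [ 0.4861 -0.1739  0.0302] x [ 0.007 -0.001 -1.   ] psi -77.6 F [0.6 0.9 5.7] q [-0.54  0.25  2.09  0.    0.79  0.81] open 31.9
```

Request:
{"fn": "play_rows", "kwargs": {
  "targets": [
    {"delta_pos": [0, 0, 0.01], "delta_rot": [0, 0, 0], "claw": 25},
    {"delta_pos": [0, 0, 0.04], "delta_rot": [0, 0, 0], "claw": 25},
    {"delta_pos": [0, 0, 0.08], "delta_rot": [0, 0, 0], "claw": 25},
    {"delta_pos": [0, 0, 0.1], "delta_rot": [0, 0, 0], "claw": 25},
    {"delta_pos": [0, 0, 0.1], "delta_rot": [0, 0, 0], "claw": 25},
    {"delta_pos": [0, 0, 0.1], "delta_rot": [0, 0, 0], "claw": 25}
  ]
}}

```text
time: 6.13
eef_pos: [0.4867, -0.1743, 0.1321]
tcp_rot: [0.706, 0.075, -0.699, 0.078]
contact_force: [-0.8, 0.0, -1.4]
opening: 0.375
```

```bash
python3 st.py; python3 snap.py w5;  python3 - <<'E'
import cv2
i=cv2.imread('pics/w5.png')[180:480,120:520];cv2.imwrite('pics/w5c.png',cv2.resize(i,None,fx=2,fy=2))
E
```

```text
6.1333 tcp [ 0.4867 -0.1743  0.1321] x [ 0.01  -0.003 -1.   ] psi -77.61 F [-0.8  0.  -1.4] q [-0.54  0.08  2.06  0.    0.99  0.81] open 32.0
6.1833 [ 0.48554712 -0.17363565  0.13006962] [-0.542  0.077  2.066  0.004  0.992  0.811]
```

View pics/w5c.png

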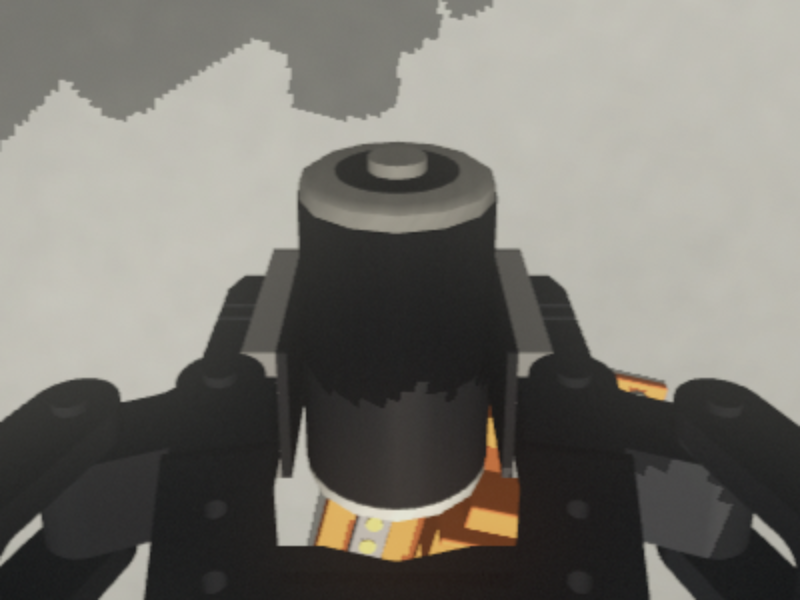

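The cell is held squarely between the pads. Its button (crop (397,157)) faces the camera side, and its middle is about 1.4 mm off the TCP. Turning half a turn towards the alarm.

Request:
{"fn": "play_rows", "kwargs": {
  "targets": [
    {"delta_pos": [0.01, 0.02, 0.05], "delta_rot": [0, 0, 0.04], "claw": 25},
    {"delta_pos": [0.015, 0.04, 0.05], "delta_rot": [0, 0, 0.08], "claw": 25},
    {"delta_pos": [0.02, 0.06, 0.05], "delta_rot": [0, 0, 0.12], "claw": 25},
    {"delta_pos": [0.025, 0.08, 0.05], "delta_rot": [0, 0, 0.16], "claw": 25},
    {"delta_pos": [0.03, 0.1, 0.05], "delta_rot": [0, 0, 0.2], "claw": 25},
    {"delta_pos": [0.035, 0.12, 0.05], "delta_rot": [0, 0, 0.24], "claw": 25},
    {"delta_pos": [0.04, 0.14, 0.05], "delta_rot": [0, 0, 0.28], "claw": 25},
    {"delta_pos": [0.045, 0.16, 0.05], "delta_rot": [0, 0, 0.32], "claw": 25},
    {"delta_pos": [0.05, 0.18, 0.05], "delta_rot": [0, 0, 0.36], "claw": 25},
    {"delta_pos": [0.055, 0.2, 0.05], "delta_rot": [0, 0, 0.4], "claw": 25},
    {"delta_pos": [0.06, 0.22, 0.05], "delta_rot": [0, 0, 0.44], "claw": 25},
    {"delta_pos": [0.065, 0.24, 0.05], "delta_rot": [0, 0, 0.48], "claw": 25},
    {"delta_pos": [0.07, 0.26, 0.05], "delta_rot": [0, 0, 0.52], "claw": 25},
    {"delta_pos": [0.08, 0.28, 0.05], "delta_rot": [0, 0, 0.56], "claw": 25},
    {"delta_pos": [0.09, 0.29, 0.05], "delta_rot": [0, 0, 0.6], "claw": 25},
    {"delta_pos": [0.09, 0.29, 0.05], "delta_rot": [0, 0, 0.64], "claw": 25},
    {"delta_pos": [0.09, 0.29, 0.05], "delta_rot": [0, 0, 0.68], "claw": 25},
    {"delta_pos": [0.09, 0.29, 0.05], "delta_rot": [0, 0, 0.72], "claw": 25},
    {"delta_pos": [0.09, 0.29, 0.05], "delta_rot": [0, 0, 0.72], "claw": 25}
  ],
  "newtons": 60
}}

```text
time: 7.77
eef_pos: [0.5739, 0.1164, 0.1769]
tcp_rot: [0.23, 0.673, -0.229, 0.665]
contact_force: [-1.0, 0.2, -1.7]
opening: 0.38
```

```bash
python3 st.py
cat > plan.py <<'E'
# plan.py: args triples theta_deg,xf_mm,zf_mm -> row deltas; also reports the current cell pose in holder frame
from h import *
import sys
S=np.array([.5791,.1212,.015]);al=np.radians(-165.53)
ex=np.array([np.cos(al),np.sin(al),0]);ey=np.array([-ex[1],ex[0],0]);Z=np.array([0,0,1.]);A,MZ=.0135,.0014
s=ctrl.get_state();p=s["eef_pos"];r0=R.from_quat(s["tcp_rot"]);M=r0.as_matrix()
u=-M[:,2];mid=p+A*M[:,0]+MZ*M[:,2]-S;f=mid-.0295*u
print(round(s["time"],2),"theta %.2f yawerr %.2f roll %.2f"%tuple(np.degrees([np.arcsin(u[2]),np.arcsin(u@ey),np.arcsin(M[2,1])])),"xf %.1f yf %.1f zf %.1f"%tuple(1e3*np.array([f@ex,f@ey,f[2]])),"F ex,ey,z",np.round([s["contact_force"]@e for e in(ex,ey,Z)],1),"ty",round(float(s["wrist_torque"]@ey),2),"open",round(s["opening"]*85.4,1))
for t in sys.argv[1:]:
    t=[float(v) for v in t.split(",")];th=np.radians(t[0]);y=t[3]/1e3 if len(t)>3 else 0
    u=np.cos(th)*ex+np.sin(th)*Z;tx=-np.cos(th)*Z+np.sin(th)*ex;tz=-u;N=np.column_stack([tx,np.cross(tz,tx),tz])
    q=S+t[1]/1e3*ex+y*ey+t[2]/1e3*Z+.0295*u-A*tx-MZ*tz
    print(t,"dpos",(q-p).round(4).tolist(),"drot",((R.from_matrix(N)*r0.inv()).as_rotvec()/np.pi).round(4).tolist())
E
python3 plan.py 22,-5,60
```

```text
7.7667 tcp [0.5739 0.1164 0.1769] x [-0.01   0.005 -1.   ] psi 52.15 F [-1.   0.2 -1.7] q [ 0.02  0.17  1.86  0.01  1.11 -0.89] open 32.5
7.77 theta 0.63 yawerr -52.32 roll -0.10 xf -12.5 yf 27.7 zf 148.0 F ex,ey,z [ 0.9 -0.5 -1.7] ty -0.0 open 32.5
[22.0, -5.0, 60.0] dpos [-0.0128, 0.0002, -0.0778] drot [0.0255, 0.1202, 0.2871]
```

Request:
{"fn": "play_rows", "kwargs": {
  "targets": [
    {"delta_pos": [-0.0128, 0, -0.01], "delta_rot": [0.0255, 0.1202, 0.2871], "claw": 25},
    {"delta_pos": [-0.0128, 0, -0.02], "delta_rot": [0.0255, 0.1202, 0.2871], "claw": 25},
    {"delta_pos": [-0.0128, 0, -0.03], "delta_rot": [0.0255, 0.1202, 0.2871], "claw": 25},
    {"delta_pos": [-0.0128, 0, -0.04], "delta_rot": [0.0255, 0.1202, 0.2871], "claw": 25},
    {"delta_pos": [-0.0128, 0, -0.05], "delta_rot": [0.0255, 0.1202, 0.2871], "claw": 25},
    {"delta_pos": [-0.0128, 0, -0.06], "delta_rot": [0.0255, 0.1202, 0.2871], "claw": 25},
    {"delta_pos": [-0.0128, 0, -0.07], "delta_rot": [0.0255, 0.1202, 0.2871], "claw": 25},
    {"delta_pos": [-0.0128, 0, -0.0778], "delta_rot": [0.0255, 0.1202, 0.2871], "claw": 25},
    {"delta_pos": [-0.0128, 0, -0.0778], "delta_rot": [0.0255, 0.1202, 0.2871], "claw": 25},
    {"delta_pos": [-0.0128, 0, -0.0778], "delta_rot": [0.0255, 0.1202, 0.2871], "claw": 25},
    {"delta_pos": [-0.0128, 0, -0.0778], "delta_rot": [0.0255, 0.1202, 0.2871], "claw": 25}
  ]
}}

```text
time: 8.68
eef_pos: [0.5607, 0.1163, 0.0986]
tcp_rot: [-0.103, 0.823, 0.069, 0.555]
contact_force: [-0.4, 0.4, -1.1]
opening: 0.375
```

```bash
python3 plan.py 22,-18,30 22,-24,26
python3 - <<'E'
from h import *
import cv2
for n in("side","scene"):
    i=ctrl.read_camera(n); cv2.imwrite(f"pics/{n}1.png",i)
a=cv2.imread("pics/side1.png")[190:330,200:380];cv2.imwrite("pics/side1c.png",cv2.resize(a,None,fx=4,fy=4,interpolation=cv2.INTER_CUBIC))
E
```

```text
8.68 theta 22.02 yawerr -0.19 roll -0.04 xf -4.6 yf 0.2 zf 59.5 F ex,ey,z [ 0.3 -0.5 -1.1] ty 0.31 open 32.0
[22.0, -18.0, 30.0] dpos [0.013, 0.0035, -0.0295] drot [0.0002, -0.0, 0.0011]
[22.0, -24.0, 26.0] dpos [0.0188, 0.005, -0.0335] drot [0.0002, -0.0, 0.0011]
```

View pics/side1c.png

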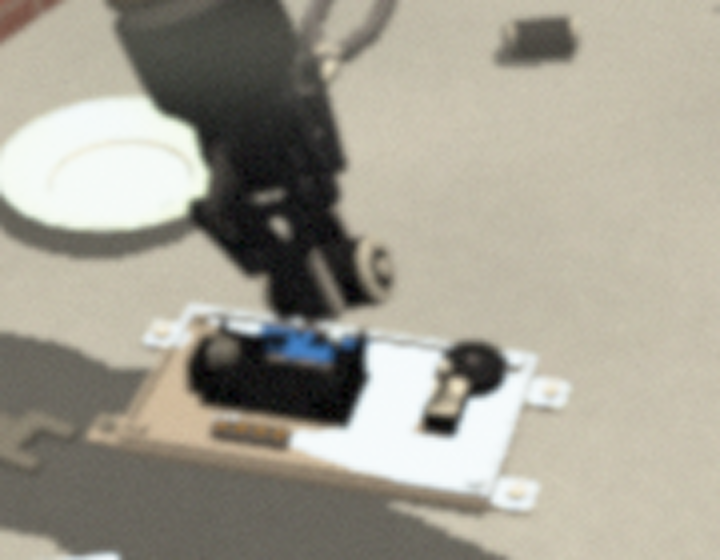

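Side view: the cell's button end is tilted up towards the switch, and its flat end points at the spring over the holder, as planned. Approaching.

Request:
{"fn": "play_rows", "kwargs": {
  "targets": [
    {"delta_pos": [0.0065, 0.0018, -0.015], "delta_rot": [0.0002, 0, 0.0011], "claw": 25},
    {"delta_pos": [0.013, 0.0035, -0.0295], "delta_rot": [0.0002, 0, 0.0011], "claw": 25},
    {"delta_pos": [0.0165, 0.0044, -0.0315], "delta_rot": [0.0002, 0, 0.0011], "claw": 25},
    {"delta_pos": [0.0198, 0.0053, -0.0335], "delta_rot": [0.0002, 0, 0.0011], "claw": 25},
    {"delta_pos": [0.0198, 0.0053, -0.0335], "delta_rot": [0.0002, 0, 0.0011], "claw": 25},
    {"delta_pos": [0.0198, 0.0053, -0.0335], "delta_rot": [0.0002, 0, 0.0011], "claw": 25},
    {"delta_pos": [0.0198, 0.0053, -0.0335], "delta_rot": [0.0002, 0, 0.0011], "claw": 25}
  ]
}}

```text
time: 9.37
eef_pos: [0.5814, 0.1215, 0.0671]
tcp_rot: [-0.105, 0.822, 0.071, 0.556]
contact_force: [0.6, -1.0, -1.3]
opening: 0.374
```

```bash
python3 plan.py 22,-27,25 22,-29,25 22,-31,25
```

```text
9.37 theta 21.83 yawerr 0.05 roll -0.02 xf -26.0 yf 0.2 zf 28.1 F ex,ey,z [-0.3  1.1 -1.3] ty 0.24 open 32.0
[22.0, -27.0, 25.0] dpos [0.001, 0.0005, -0.003] drot [-0.0001, 0.0009, -0.0003]
[22.0, -29.0, 25.0] dpos [0.003, 0.001, -0.003] drot [-0.0001, 0.0009, -0.0003]
[22.0, -31.0, 25.0] dpos [0.0049, 0.0015, -0.003] drot [-0.0001, 0.0009, -0.0003]
```

Request:
{"fn": "play_rows", "kwargs": {
  "targets": [
    {"delta_pos": [0.001, 0.0005, -0.003], "delta_rot": [0, 0.0009, 0], "claw": 25},
    {"delta_pos": [0.002, 0.0007, -0.003], "delta_rot": [0, 0.0009, 0], "claw": 25},
    {"delta_pos": [0.003, 0.001, -0.003], "delta_rot": [0, 0.0009, 0], "claw": 25},
    {"delta_pos": [0.003, 0.001, -0.003], "delta_rot": [0, 0.0009, 0], "claw": 25},
    {"delta_pos": [0.003, 0.001, -0.003], "delta_rot": [0, 0.0009, 0], "claw": 25}
  ]
}}

```text
time: 9.78
eef_pos: [0.5844, 0.1226, 0.0642]
tcp_rot: [-0.105, 0.822, 0.071, 0.555]
contact_force: [-0.1, -0.5, -2.0]
opening: 0.378
```

```bash
python3 plan.py 22,-31,25 22,-33,25
```

```text
9.78 theta 21.99 yawerr 0.06 roll 0.02 xf -29.1 yf -0.0 zf 25.1 F ex,ey,z [ 0.2  0.4 -2. ] ty 0.26 open 32.3
[22.0, -31.0, 25.0] dpos [0.0018, 0.0005, -0.0001] drot [-0.0001, 0.0, -0.0003]
[22.0, -33.0, 25.0] dpos [0.0038, 0.001, -0.0001] drot [-0.0001, 0.0, -0.0003]
```

Request:
{"fn": "play_rows", "kwargs": {
  "targets": [
    {"delta_pos": [0.001, 0.0003, 0], "delta_rot": [0, 0, 0], "claw": 25},
    {"delta_pos": [0.002, 0.0005, 0], "delta_rot": [0, 0, 0], "claw": 25},
    {"delta_pos": [0.003, 0.0008, 0], "delta_rot": [0, 0, 0], "claw": 25},
    {"delta_pos": [0.003, 0.0008, 0], "delta_rot": [0, 0, 0], "claw": 25},
    {"delta_pos": [0.003, 0.0008, 0], "delta_rot": [0, 0, 0], "claw": 25},
    {"delta_pos": [0.003, 0.0008, 0], "delta_rot": [0, 0, 0], "claw": 25}
  ]
}}

```text
time: 10.28
eef_pos: [0.587, 0.1233, 0.064]
tcp_rot: [-0.105, 0.823, 0.071, 0.554]
contact_force: [-2.5, -1.3, -0.7]
opening: 0.377
```

```bash
python3 plan.py 22,-33,25; sleep 0.1; python3 plan.py 20,-33,23 16,-33,21
```

```text
10.28 theta 22.07 yawerr 0.06 roll 0.02 xf -31.7 yf -0.1 zf 24.9 F ex,ey,z [ 2.7  0.6 -0.7] ty -0.2 open 32.2
[22.0, -33.0, 25.0] dpos [0.0012, 0.0003, 0.0001] drot [-0.0, -0.0004, -0.0003]
10.28 theta 22.07 yawerr 0.06 roll 0.02 xf -31.7 yf -0.1 zf 24.9 F ex,ey,z [ 2.7  0.6 -0.7] ty -0.2 open 32.2
[20.0, -33.0, 23.0] dpos [0.0004, 0.0, -0.0028] drot [0.0027, -0.0111, -0.0003]
[16.0, -33.0, 21.0] dpos [-0.0011, -0.0003, -0.0065] drot [0.0083, -0.0327, -0.0003]
```

```bash
python3 plan.py 13,-33,20 10,-33,19
```

```text
10.28 theta 22.07 yawerr 0.06 roll 0.02 xf -31.7 yf -0.1 zf 24.9 F ex,ey,z [ 2.7  0.6 -0.7] ty -0.2 open 32.2
[13.0, -33.0, 20.0] dpos [-0.0021, -0.0006, -0.0089] drot [0.0125, -0.0488, -0.0003]
[10.0, -33.0, 19.0] dpos [-0.0031, -0.0009, -0.0114] drot [0.0167, -0.0649, -0.0003]
```

Request:
{"fn": "play_rows", "kwargs": {
  "targets": [
    {"delta_pos": [0.0004, 0, -0.0028], "delta_rot": [0.0027, -0.0111, 0], "claw": 25},
    {"delta_pos": [-0.0003, -0.0001, -0.0045], "delta_rot": [0.0055, -0.022, 0], "claw": 25},
    {"delta_pos": [-0.0011, -0.0003, -0.0065], "delta_rot": [0.0083, -0.0327, 0], "claw": 25},
    {"delta_pos": [-0.0011, -0.0003, -0.0065], "delta_rot": [0.0083, -0.0327, 0], "claw": 25},
    {"delta_pos": [-0.0011, -0.0003, -0.0065], "delta_rot": [0.0083, -0.0327, 0], "claw": 25}
  ]
}}

```text
time: 10.7
eef_pos: [0.5852, 0.1228, 0.0576]
tcp_rot: [-0.101, 0.793, 0.076, 0.596]
contact_force: [-4.0, -1.9, 0.8]
opening: 0.377
```

```bash
python3 plan.py 16,-33,21 10,-33,19
```

```text
10.7 theta 16.10 yawerr 0.05 roll -0.01 xf -32.3 yf -0.1 zf 21.0 F ex,ey,z [4.4 0.9 0.8] ty -0.44 open 32.2
[16.0, -33.0, 21.0] dpos [0.0007, 0.0001, -0.0001] drot [0.0002, -0.0005, -0.0003]
[10.0, -33.0, 19.0] dpos [-0.0014, -0.0004, -0.0049] drot [0.0085, -0.0328, -0.0003]
```

Request:
{"fn": "play_rows", "kwargs": {
  "targets": [
    {"delta_pos": [0.0009, 0.0002, -0.0001], "delta_rot": [0.0002, -0.0005, 0], "claw": 25},
    {"delta_pos": [0.0007, 0.0002, -0.0025], "delta_rot": [0.0042, -0.016, 0], "claw": 25},
    {"delta_pos": [0.0005, 0.0001, -0.0049], "delta_rot": [0.0085, -0.0328, 0], "claw": 25},
    {"delta_pos": [0.0005, 0.0001, -0.0049], "delta_rot": [0.0085, -0.0328, 0], "claw": 25},
    {"delta_pos": [0.0005, 0.0001, -0.0049], "delta_rot": [0.0085, -0.0328, 0], "claw": 25}
  ]
}}

```text
time: 11.12
eef_pos: [0.5839, 0.1226, 0.0521]
tcp_rot: [-0.097, 0.762, 0.081, 0.636]
contact_force: [-6.7, -2.4, -0.6]
opening: 0.372
```

```bash
python3 plan.py 10,-35,19 6,-35,18
```

```text
11.12 theta 10.31 yawerr 0.06 roll 0.02 xf -33.0 yf -0.2 zf 18.3 F ex,ey,z [ 7.1  0.6 -0.6] ty -0.89 open 31.8
[10.0, -35.0, 19.0] dpos [0.0019, 0.0003, 0.0006] drot [0.0003, -0.0017, -0.0003]
[6.0, -35.0, 18.0] dpos [0.0007, 0.0, -0.0024] drot [0.0059, -0.0232, -0.0003]
```

Request:
{"fn": "play_rows", "kwargs": {
  "targets": [
    {"delta_pos": [0.0013, 0.0003, 0], "delta_rot": [0.0003, -0.0017, 0], "claw": 25},
    {"delta_pos": [0.001, 0.0002, -0.001], "delta_rot": [0.003, -0.012, 0], "claw": 25},
    {"delta_pos": [0.0007, 0.0001, -0.0022], "delta_rot": [0.0059, -0.0232, 0], "claw": 25},
    {"delta_pos": [0.0007, 0.0001, -0.0022], "delta_rot": [0.0059, -0.0232, 0], "claw": 25},
    {"delta_pos": [0.0007, 0.0001, -0.0022], "delta_rot": [0.0059, -0.0232, 0], "claw": 25}
  ]
}}

```text
time: 11.53
eef_pos: [0.5827, 0.1224, 0.049]
tcp_rot: [-0.094, 0.739, 0.085, 0.662]
contact_force: [-6.0, -2.3, 0.2]
opening: 0.372
```

```bash
python3 plan.py 6,-35,18 3,-35,17.5 0,-35,17
```

```text
11.53 theta 6.33 yawerr 0.07 roll 0.04 xf -33.0 yf -0.3 zf 17.2 F ex,ey,z [6.4 0.7 0.2] ty -0.97 open 31.8
[6.0, -35.0, 18.0] dpos [0.0019, 0.0002, 0.0006] drot [0.0002, -0.0019, -0.0004]
[3.0, -35.0, 17.5] dpos [0.0011, -0.0, -0.0014] drot [0.0044, -0.018, -0.0004]
[0.0, -35.0, 17.0] dpos [0.0004, -0.0002, -0.0035] drot [0.0086, -0.0341, -0.0004]
```

Request:
{"fn": "play_rows", "kwargs": {
  "targets": [
    {"delta_pos": [0.0022, 0.0004, 0.0004], "delta_rot": [0, -0.0019, 0], "claw": 25},
    {"delta_pos": [0.0024, 0.0004, -0.0004], "delta_rot": [0.0022, -0.009, 0], "claw": 25},
    {"delta_pos": [0.002, 0.0003, -0.0014], "delta_rot": [0.0044, -0.018, 0], "claw": 25},
    {"delta_pos": [0.002, 0.0003, -0.0014], "delta_rot": [0.0044, -0.018, 0], "claw": 25},
    {"delta_pos": [0.002, 0.0003, -0.0014], "delta_rot": [0.0044, -0.018, 0], "claw": 25}
  ]
}}

```text
time: 11.95
eef_pos: [0.5825, 0.1225, 0.0465]
tcp_rot: [-0.092, 0.722, 0.087, 0.68]
contact_force: [-6.5, -2.0, -0.1]
opening: 0.375
```

```bash
python3 plan.py 3,-35.5,17.5 0,-35.5,17 -1,-35.5,16.5
```

```text
11.95 theta 3.39 yawerr 0.09 roll 0.05 xf -33.7 yf -0.5 zf 16.2 F ex,ey,z [ 6.8  0.3 -0.1] ty -1.1 open 32.1
[3.0, -35.5, 17.5] dpos [0.0018, 0.0, 0.0011] drot [0.0003, -0.0022, -0.0005]
[0.0, -35.5, 17.0] dpos [0.001, -0.0001, -0.001] drot [0.0045, -0.0183, -0.0005]
[-1.0, -35.5, 16.5] dpos [0.0008, -0.0002, -0.0021] drot [0.0059, -0.0237, -0.0005]
```

Request:
{"fn": "play_rows", "kwargs": {
  "targets": [
    {"delta_pos": [0.002, 0.0002, 0], "delta_rot": [0.001, -0.005, 0], "claw": 25},
    {"delta_pos": [0.0018, 0.0001, -0.0005], "delta_rot": [0.0025, -0.01, 0], "claw": 25},
    {"delta_pos": [0.0015, 0.0001, -0.001], "delta_rot": [0.0045, -0.0183, 0], "claw": 25},
    {"delta_pos": [0.0015, 0.0001, -0.0015], "delta_rot": [0.0045, -0.0183, 0], "claw": 25},
    {"delta_pos": [0.0015, 0.0001, -0.0015], "delta_rot": [0.0045, -0.0183, 0], "claw": 25}
  ]
}}

```text
time: 12.37
eef_pos: [0.5823, 0.1224, 0.0448]
tcp_rot: [-0.09, 0.704, 0.09, 0.699]
contact_force: [-8.5, -1.7, 4.7]
opening: 0.378
```

```bash
python3 plan.py 0,-35.5,17 0,-35.5,15
```

```text
12.37 theta 0.36 yawerr 0.11 roll 0.05 xf -34.2 yf -0.4 zf 16.1 F ex,ey,z [ 8.7 -0.4  4.7] ty -1.33 open 32.3
[0.0, -35.5, 17.0] dpos [0.0013, -0.0, 0.0007] drot [0.0002, -0.002, -0.0006]
[0.0, -35.5, 15.0] dpos [0.0013, -0.0, -0.0013] drot [0.0002, -0.002, -0.0006]
```

```bash
python3 snap.py w6;  python3 - <<'E'
import cv2
i=cv2.imread('pics/w6.png')[130:430,120:520];cv2.imwrite('pics/w6c.png',cv2.resize(i,None,fx=2,fy=2))
E
```

```text
12.4167 [0.58226586 0.12237137 0.04481731] [ 3.700e-02  3.750e-01  1.893e+00 -1.000e-03  8.800e-01 -1.788e+00]
```

View pics/w6c.png

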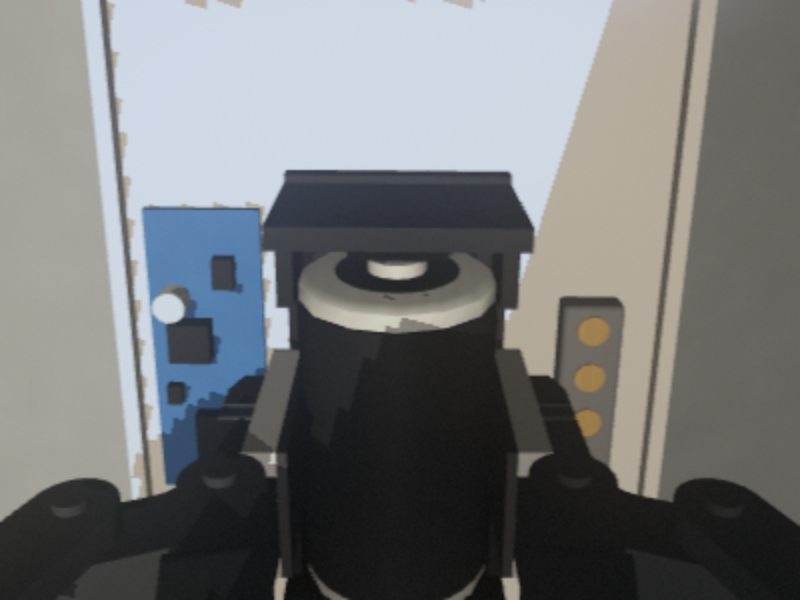

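The cell is level, unmoved in the hand (button at crop (397,262), the same place in the hand as before) and standing on the holder floor, with its button end behind the wall. Easing it forward onto the plus contact, then opening.

Request:
{"fn": "play_rows", "kwargs": {
  "targets": [
    {"delta_pos": [-0.001, -0.0003, -0.001], "delta_rot": [0, -0.002, 0], "claw": 25},
    {"delta_pos": [-0.002, -0.0005, -0.001], "delta_rot": [0, -0.002, 0], "claw": 25},
    {"delta_pos": [-0.003, -0.0008, -0.001], "delta_rot": [0, -0.002, 0], "claw": 25},
    {"delta_pos": [-0.003, -0.0008, -0.001], "delta_rot": [0, -0.002, 0], "claw": 25},
    {"delta_pos": [-0.003, -0.0008, -0.001], "delta_rot": [0, -0.002, 0], "claw": 25}
  ]
}}

```text
time: 12.83
eef_pos: [0.58, 0.1217, 0.0448]
tcp_rot: [-0.09, 0.701, 0.089, 0.702]
contact_force: [-5.6, -0.8, 5.0]
opening: 0.377
```

```bash
python3 plan.py 0,-30,16
```

```text
12.83 theta -0.02 yawerr 0.11 roll -0.04 xf -31.9 yf -0.3 zf 16.4 F ex,ey,z [ 5.6 -0.6  5. ] ty -0.76 open 32.2
[0.0, -30.0, 16.0] dpos [-0.0018, -0.0007, -0.0003] drot [0.0002, 0.0001, -0.0006]
```

Request:
{"fn": "play_rows", "kwargs": {
  "targets": [
    {"delta_pos": [-0.001, -0.0003, -0.0008], "delta_rot": [0, 0, 0], "claw": 25},
    {"delta_pos": [-0.0015, -0.0004, -0.0008], "delta_rot": [0, 0, 0], "claw": 25},
    {"delta_pos": [-0.0015, -0.0004, -0.0008], "delta_rot": [0, 0, 0], "claw": 25},
    {"delta_pos": [-0.0015, -0.0004, -0.0004], "delta_rot": [0, 0, 0], "claw": 34},
    {"delta_pos": [-0.0015, -0.0004, 0], "delta_rot": [0, 0, 0], "claw": 38},
    {"delta_pos": [-0.0015, -0.0004, 0], "delta_rot": [0, 0, 0], "claw": 42},
    {"delta_pos": [-0.0015, -0.0004, 0.001], "delta_rot": [0, 0, 0], "claw": 46},
    {"delta_pos": [-0.0015, -0.0004, 0.001], "delta_rot": [0, 0, 0], "claw": 50},
    {"delta_pos": [-0.0015, -0.0004, 0.001], "delta_rot": [0, 0, 0], "claw": 50}
  ]
}}

```text
time: 13.58
eef_pos: [0.5788, 0.1213, 0.0459]
tcp_rot: [-0.09, 0.701, 0.089, 0.702]
contact_force: [0.4, -0.6, 0.2]
opening: 0.59
```

```bash
python3 plan.py; python3 snap.py w7;  python3 - <<'E'
import cv2
i=cv2.imread('pics/w7.png')[130:430,120:520];cv2.imwrite('pics/w7c.png',cv2.resize(i,None,fx=2,fy=2))
E
```

```text
13.58 theta -0.05 yawerr 0.11 roll -0.05 xf -30.6 yf -0.3 zf 17.4 F ex,ey,z [-0.2  0.6  0.2] ty 0.01 open 50.4
13.6333 [0.57865858 0.12136353 0.04582745] [ 3.500e-02  3.630e-01  1.907e+00 -1.000e-03  8.710e-01 -1.789e+00]
```

View pics/w7c.png

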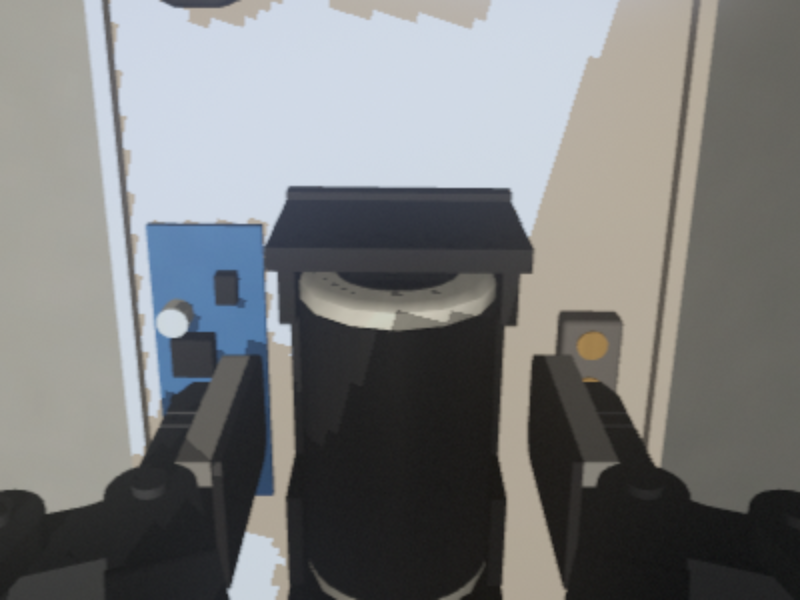

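The cell lies level with the button now hidden under the nib/wall (about (397,262)). Home. Lifting off, then going for the switch.

Request:
{"fn": "play_rows", "kwargs": {
  "targets": [
    {"delta_pos": [0, 0, 0.02], "delta_rot": [0, 0, 0], "claw": 52},
    {"delta_pos": [0, 0, 0.05], "delta_rot": [0, 0, 0], "claw": 52},
    {"delta_pos": [0, 0, 0.09], "delta_rot": [0, 0, 0], "claw": 52},
    {"delta_pos": [-0.03, 0, 0.11], "delta_rot": [0, 0, -0.04], "claw": 30},
    {"delta_pos": [-0.0881, 0.009, 0.11], "delta_rot": [0, 0, -0.08], "claw": 10},
    {"delta_pos": [-0.0881, 0.009, 0.11], "delta_rot": [0, 0, -0.12], "claw": 0},
    {"delta_pos": [-0.0881, 0.009, 0.11], "delta_rot": [0, 0, -0.16], "claw": 0},
    {"delta_pos": [-0.0881, 0.009, 0.11], "delta_rot": [0, 0, -0.2], "claw": 0},
    {"delta_pos": [-0.0881, 0.009, 0.11], "delta_rot": [0, 0, -0.24], "claw": 0},
    {"delta_pos": [-0.0881, 0.009, 0.11], "delta_rot": [0, 0, -0.28], "claw": 0},
    {"delta_pos": [-0.0881, 0.009, 0.11], "delta_rot": [0, 0, -0.32], "claw": 0},
    {"delta_pos": [-0.0881, 0.009, 0.11], "delta_rot": [0, 0, -0.36], "claw": 0},
    {"delta_pos": [-0.0881, 0.009, 0.11], "delta_rot": [0, 0, -0.4], "claw": 0},
    {"delta_pos": [-0.0881, 0.009, 0.11], "delta_rot": [0, 0, -0.44], "claw": 0},
    {"delta_pos": [-0.0881, 0.009, 0.11], "delta_rot": [0, 0, -0.48], "claw": 0},
    {"delta_pos": [-0.0881, 0.009, 0.11], "delta_rot": [0, 0, -0.5], "claw": 0},
    {"delta_pos": [-0.0881, 0.009, 0.11], "delta_rot": [0, 0, -0.5], "claw": 0}
  ]
}}

```text
time: 15.05
eef_pos: [0.4905, 0.1303, 0.1558]
tcp_rot: [0.432, 0.559, -0.433, 0.559]
contact_force: [1.6, 0.2, 0.1]
opening: -0.002
```

```bash
python3 st.py; python3 snap.py w8
python3 - <<'E'
from h import *
import pickle
c4,_=pickle.load(open("w4.pkl","rb"));c8,_=pickle.load(open("w8.pkl","rb"))
print("tip from w4",onplane(c4,(306.5,260),.0505).round(4),"pred (.4963,.1083)", "w8 px tip",proj(c8,[.4963,.1083,.0505]),"button",proj(c8,[.5476,.113,.0315]),ctrl.finger_overhang)
E
```

```text
15.05 tcp [0.4905 0.1303 0.1558] x [-0.    -0.001 -1.   ] psi 14.52 F [1.6 0.2 0.1] q [ 0.06  0.03  2.07 -0.    1.05 -0.19] open -0.2
15.1 [0.49053837 0.1303172  0.15579933] [ 6.000e-02  2.600e-02  2.066e+00 -1.000e-03  1.050e+00 -1.960e-01]
tip from w4 [0.4981 0.1091 0.0505] pred (.4963,.1083) w8 px tip [319.32016043 291.17261511] button [398.8567753 290.6671818] 0.025
```

View pics/w8.png

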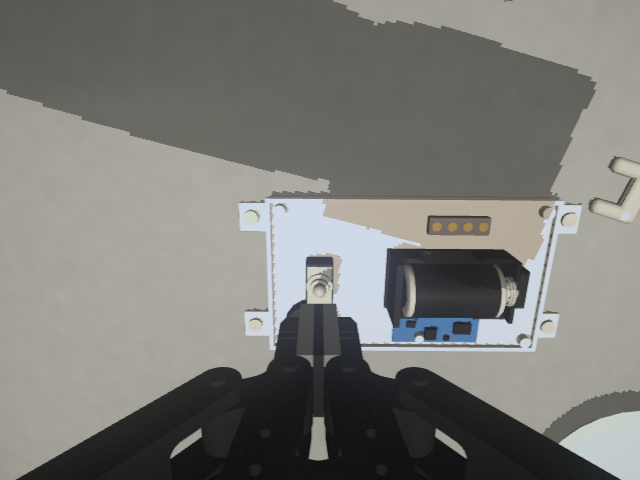

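Wrist view: the cell lies between the spring (505,290) and the plus wall (390,285). The toggle tip is at (319,290), where I predicted it. Descending beside the switch on its −y side.

Request:
{"fn": "play_rows", "kwargs": {
  "targets": [
    {"delta_pos": [0, 0, -0.04], "delta_rot": [0, 0, 0], "claw": 0},
    {"delta_pos": [0, 0, -0.07], "delta_rot": [0, 0, 0], "claw": 0},
    {"delta_pos": [0, 0, -0.0858], "delta_rot": [0, 0, 0], "claw": 0},
    {"delta_pos": [0, 0, -0.0858], "delta_rot": [0, 0, 0], "claw": 0},
    {"delta_pos": [0, 0, -0.0858], "delta_rot": [0, 0, 0], "claw": 0},
    {"delta_pos": [0.0012, -0.0048, -0.0858], "delta_rot": [0, 0, 0], "claw": 0},
    {"delta_pos": [0.0025, -0.0097, -0.0858], "delta_rot": [0, 0, 0], "claw": 0},
    {"delta_pos": [0.0032, -0.0126, -0.0858], "delta_rot": [0, 0, 0], "claw": 0},
    {"delta_pos": [0.004, -0.0155, -0.0858], "delta_rot": [0, 0, 0], "claw": 0},
    {"delta_pos": [0.004, -0.0155, -0.0858], "delta_rot": [0, 0, 0], "claw": 0},
    {"delta_pos": [0.004, -0.0155, -0.0858], "delta_rot": [0, 0, 0], "claw": 0}
  ]
}}

```text
time: 16.02
eef_pos: [0.4963, 0.115, 0.0729]
tcp_rot: [0.433, 0.559, -0.431, 0.56]
contact_force: [-2.0, 2.9, 8.4]
opening: -0.0
```

```bash
python3 st.py
```

```text
16.0167 tcp [0.4963 0.115  0.0729] x [ 0.003  0.    -1.   ] psi 14.64 F [-2.   2.9  8.4] q [ 0.03  0.16  2.1   0.    0.88 -0.23] open -0.0
```

Request:
{"fn": "play_rows", "kwargs": {
  "targets": [
    {"delta_pos": [0, 0, 0], "delta_rot": [0, 0, 0], "claw": 0},
    {"delta_pos": [0.0005, -0.002, 0], "delta_rot": [0, 0, 0], "claw": 0},
    {"delta_pos": [0.0008, -0.003, 0], "delta_rot": [0, 0, 0], "claw": 0},
    {"delta_pos": [0.0008, -0.003, 0], "delta_rot": [0, 0, 0], "claw": 0}
  ]
}}

```text
time: 16.35
eef_pos: [0.499, 0.1119, 0.0752]
tcp_rot: [0.434, 0.558, -0.43, 0.561]
contact_force: [-0.8, 2.1, 7.6]
opening: -0.001
```

```bash
python3 st.py
```

```text
16.35 tcp [0.499  0.1119 0.0752] x [ 0.007  0.001 -1.   ] psi 14.61 F [-0.8  2.1  7.6] q [ 0.02  0.16  2.1   0.    0.88 -0.23] open -0.1
```

Request:
{"fn": "play_rows", "kwargs": {
  "targets": [
    {"delta_pos": [0, 0, 0.02], "delta_rot": [0, 0, 0], "claw": 0},
    {"delta_pos": [-0.004, 0.01, 0.05], "delta_rot": [0, 0, 0], "claw": 0},
    {"delta_pos": [-0.0085, 0.0184, 0.08], "delta_rot": [0, 0, 0], "claw": 0},
    {"delta_pos": [-0.0085, 0.0184, 0.08], "delta_rot": [0, 0, 0], "claw": 0},
    {"delta_pos": [-0.0085, 0.0184, 0.08], "delta_rot": [0, 0, 0], "claw": 0}
  ]
}}

```text
time: 16.77
eef_pos: [0.4921, 0.1303, 0.1578]
tcp_rot: [0.435, 0.556, -0.429, 0.563]
contact_force: [0.4, -0.7, -0.0]
opening: 0.001
```

```bash
python3 st.py; python3 snap.py w9
python3 - <<'E'
from h import *
import pickle
c,i9=pickle.load(open("w9.pkl","rb"))
ctr=np.array([.5564,.1154]);al=np.radians(-165.53);ex=np.array([np.cos(al),np.sin(al)]);ey=np.array([-ex[1],ex[0]])
for th in(-.35,-.1,0,.2,.35):
    p=ctr+.06*ex+.024*np.sin(th)*ey;print(th,proj(c,[*p,.028+.024*np.cos(th)]).round(1))
i8=cv2.imread("pics/w8.png");o=np.hstack([cv2.resize(i[230:350,270:350],None,fx=5,fy=5,interpolation=cv2.INTER_CUBIC) for i in(i8,i9)]);cv2.imwrite("pics/w89.png",o)
E
```

```text
16.7667 tcp [0.4921 0.1303 0.1578] x [ 0.013  0.001 -1.   ] psi 14.65 F [ 0.4 -0.7 -0. ] q [ 0.06  0.02  2.07  0.    1.04 -0.2 ] open 0.0
16.8167 [0.49087065 0.13003096 0.15589526] [ 0.059  0.021  2.071  0.     1.04  -0.196]
-0.35 [314.2 288.7]
-0.1 [314.2 298.6]
0 [314.2 302.4]
0.2 [314.2 309.2]
0.35 [314.2 313.6]
```

View pics/w89.png

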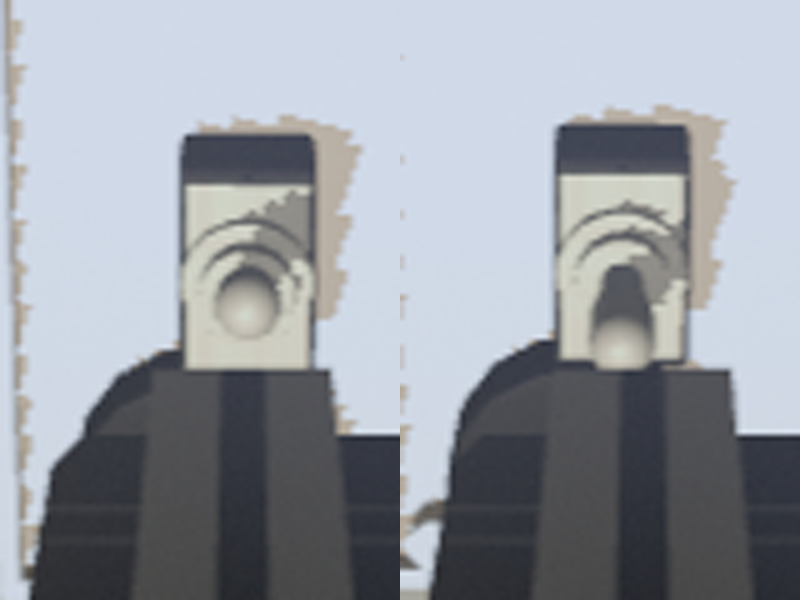

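The toggle is partly over (tip at about (314,299), roughly 0.25 rad), because the fingertips rode up on the ball tip. I'll push again lower on the bat.

Request:
{"fn": "play_rows", "kwargs": {
  "targets": [
    {"delta_pos": [-0.001, 0.002, -0.04], "delta_rot": [0, 0.003, 0], "claw": 0},
    {"delta_pos": [-0.001, 0.002, -0.07], "delta_rot": [0, 0.003, 0], "claw": 0},
    {"delta_pos": [-0.001, 0.002, -0.0905], "delta_rot": [0, 0.003, 0], "claw": 0},
    {"delta_pos": [-0.001, 0.002, -0.0905], "delta_rot": [0, 0.003, 0], "claw": 0},
    {"delta_pos": [-0.001, 0.002, -0.0905], "delta_rot": [0, 0.003, 0], "claw": 0},
    {"delta_pos": [-0.001, 0.002, -0.0905], "delta_rot": [0, 0.003, 0], "claw": 0}
  ]
}}

```text
time: 17.32
eef_pos: [0.4903, 0.1318, 0.0657]
tcp_rot: [0.433, 0.56, -0.432, 0.559]
contact_force: [0.3, 0.1, -0.8]
opening: -0.001
```

```bash
python3 st.py
```

```text
17.3167 tcp [0.4903 0.1318 0.0657] x [ 0.     0.001 -1.   ] psi 14.61 F [ 0.3  0.1 -0.8] q [ 0.06  0.17  2.11  0.    0.87 -0.19] open -0.1
```

Request:
{"fn": "play_rows", "kwargs": {
  "targets": [
    {"delta_pos": [0.001, -0.0039, 0], "delta_rot": [0, 0, 0], "claw": 0},
    {"delta_pos": [0.002, -0.0077, 0], "delta_rot": [0, 0, 0], "claw": 0},
    {"delta_pos": [0.003, -0.0116, 0], "delta_rot": [0, 0, 0], "claw": 0},
    {"delta_pos": [0.0037, -0.0145, 0], "delta_rot": [0, 0, 0], "claw": 0},
    {"delta_pos": [0.0042, -0.0165, 0], "delta_rot": [0, 0, 0], "claw": 0},
    {"delta_pos": [0.0045, -0.0175, 0], "delta_rot": [0, 0, 0], "claw": 0}
  ]
}}

```text
time: 17.82
eef_pos: [0.4953, 0.1145, 0.0665]
tcp_rot: [0.434, 0.559, -0.432, 0.559]
contact_force: [-1.8, 3.4, 2.5]
opening: 0.001
```

```bash
python3 st.py
```

```text
17.8167 tcp [0.4953 0.1145 0.0665] x [ 0.001  0.002 -1.   ] psi 14.53 F [-1.8  3.4  2.5] q [ 0.03  0.17  2.11  0.    0.87 -0.23] open 0.0
```

Request:
{"fn": "play_rows", "kwargs": {
  "targets": [
    {"delta_pos": [0.0005, -0.002, -0.0008], "delta_rot": [0, 0, 0], "claw": 0},
    {"delta_pos": [0.001, -0.004, -0.0008], "delta_rot": [0, 0, 0], "claw": 0},
    {"delta_pos": [0.0013, -0.005, -0.0008], "delta_rot": [0, 0, 0], "claw": 0},
    {"delta_pos": [0.0013, -0.005, -0.0008], "delta_rot": [0, 0, 0], "claw": 0}
  ]
}}

```text
time: 18.15
eef_pos: [0.4967, 0.1095, 0.0659]
tcp_rot: [0.434, 0.559, -0.432, 0.559]
contact_force: [-2.1, 3.4, 3.9]
opening: 0.002
```

```bash
python3 st.py
```

```text
18.15 tcp [0.4967 0.1095 0.0659] x [ 0.001  0.002 -1.   ] psi 14.53 F [-2.1  3.4  3.9] q [ 0.02  0.17  2.1   0.    0.86 -0.24] open 0.1
```

Request:
{"fn": "play_rows", "kwargs": {
  "targets": [
    {"delta_pos": [0.0005, -0.002, 0], "delta_rot": [0, 0, 0], "claw": 0},
    {"delta_pos": [0.0008, -0.003, 0], "delta_rot": [0, 0, 0], "claw": 0},
    {"delta_pos": [0.0008, -0.003, 0], "delta_rot": [0, 0, 0], "claw": 0}
  ]
}}

```text
time: 18.4
eef_pos: [0.4969, 0.1086, 0.066]
tcp_rot: [0.435, 0.56, -0.431, 0.557]
contact_force: [-3.1, 11.6, 5.2]
opening: -0.005
```

```bash
python3 st.py
```

```text
18.4 tcp [0.4969 0.1086 0.066 ] x [-0.     0.008 -1.   ] psi 14.39 F [-3.1 11.6  5.2] q [ 0.01  0.17  2.1   0.01  0.87 -0.25] open -0.4
```

The force rose to 11.6 N with almost no travel, so the toggle is at its stop. Backing off to check.

Request:
{"fn": "play_rows", "kwargs": {
  "targets": [
    {"delta_pos": [-0.002, 0.008, 0], "delta_rot": [0, 0, 0], "claw": 0},
    {"delta_pos": [-0.005, 0.02, 0], "delta_rot": [0, 0, 0], "claw": 0},
    {"delta_pos": [-0.006, 0.022, 0.03], "delta_rot": [0, 0, 0], "claw": 0},
    {"delta_pos": [-0.006, 0.03, 0.07], "delta_rot": [0, 0, 0], "claw": 0},
    {"delta_pos": [-0.01, 0.05, 0.11], "delta_rot": [0, 0, 0], "claw": 0},
    {"delta_pos": [-0.01, 0.05, 0.11], "delta_rot": [0, 0, 0], "claw": 0},
    {"delta_pos": [-0.01, 0.05, 0.11], "delta_rot": [0, 0, 0], "claw": 0}
  ]
}}

```text
time: 18.98
eef_pos: [0.4885, 0.1597, 0.1791]
tcp_rot: [0.436, 0.559, -0.429, 0.559]
contact_force: [0.5, -0.1, -0.4]
opening: 0.001
```

```bash
python3 st.py; python3 snap.py w10
python3 - <<'E'
from h import *
import pickle
c,i=pickle.load(open("w10.pkl","rb"))
ctr=np.array([.5564,.1154]);al=np.radians(-165.53);ex=np.array([np.cos(al),np.sin(al)]);ey=np.array([-ex[1],ex[0]])
q=[]
for th in(-.35,0,.2,.35):
    p=ctr+.06*ex+.024*np.sin(th)*ey;q.append(proj(c,[*p,.028+.024*np.cos(th)]));print(th,q[-1].round(1))
u,v=q[-1].astype(int);x0=max(0,min(u-90,640-266));y0=max(0,min(v-110,480-200))
print(x0,y0);cv2.imwrite("pics/w10c.png",cv2.resize(i[y0:y0+200,x0:x0+266],None,fx=3,fy=3,interpolation=cv2.INTER_CUBIC))
E
```

```text
18.9833 tcp [0.4885 0.1597 0.1791] x [ 0.007  0.007 -1.   ] psi 14.51 F [ 0.5 -0.1 -0.4] q [ 0.12  0.    2.04  0.01  1.09 -0.14] open 0.1
19.0333 [0.48704549 0.1590206  0.17656991] [ 0.114  0.007  2.043  0.007  1.089 -0.142]
-0.35 [309.3 317.6]
0 [309.3 329.7]
0.2 [309.4 335.7]
0.35 [309.4 339.5]
219 229
```

View pics/w10c.png

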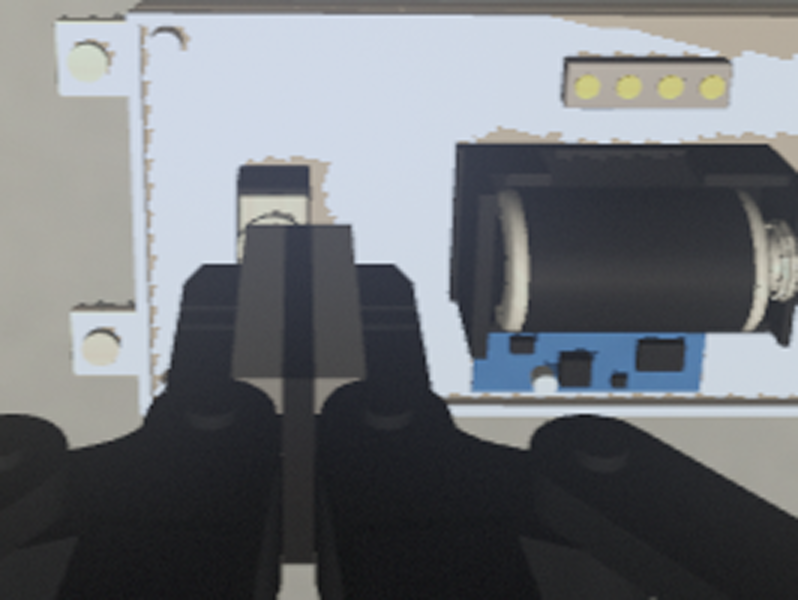

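The cell is still home between plus wall and spring, but the fingers hide the switch. I've used all 12 views, so I'll shift sideways and check the bat numerically.

Request:
{"fn": "play_rows", "kwargs": {
  "targets": [
    {"delta_pos": [0.03, 0, 0], "delta_rot": [0, 0, 0], "claw": 0},
    {"delta_pos": [0.06, 0, 0], "delta_rot": [0, 0, 0], "claw": 0},
    {"delta_pos": [0.06, 0, 0], "delta_rot": [0, 0, 0], "claw": 0},
    {"delta_pos": [0.06, 0, 0], "delta_rot": [0, 0, 0], "claw": 0},
    {"delta_pos": [0.06, 0, 0], "delta_rot": [0, 0, 0], "claw": 0}
  ]
}}

```text
time: 19.45
eef_pos: [0.5455, 0.1585, 0.174]
tcp_rot: [0.434, 0.561, -0.432, 0.557]
contact_force: [0.1, 0.5, 0.6]
opening: -0.0
```

```bash
python3 snap.py w11
python3 - <<'E'
from h import *
import pickle
c,i=pickle.load(open("w11.pkl","rb"));g=cv2.cvtColor(i,cv2.COLOR_BGR2GRAY)
ctr=np.array([.5564,.1154]);al=np.radians(-165.53);ex=np.array([np.cos(al),np.sin(al)]);ey=np.array([-ex[1],ex[0]])
for th in(-.35,-.1,0,.2,.35):
    p=ctr+.06*ex+.024*np.sin(th)*ey;q=proj(c,[*p,.028+.024*np.cos(th)]);print(th,q.round(1))
u,v=q.astype(int)
print("cols",u-20,"..",u+20)
for y in range(v-40,v+20): print(y," ".join("%3d"%g[y,x] for x in range(u-20,u+21,2)))
E
```

```text
19.5 [0.54543918 0.15864811 0.17450316] [ 0.102  0.135  1.911  0.007  1.097 -0.154]
-0.35 [225.3 299.9]
-0.1 [225.5 309.1]
0 [225.7 312.5]
0.2 [226.3 318.9]
0.35 [227.  322.9]
cols 207 .. 247
282 215 215 216 215 215 215 215 182 207 205 207 208 205 136 203 205 207 208 205  76  70
283 215 215 215 215 215 215 215 163 206 205 206 205 151 113 124 137 178 206 205  93  69
284 215 215 215 216 215 215 215 164 206 204 185 121 144 131 118 107 131 180 205  98  69
285 215 215 215 215 215 215 215 162 206 183 137 207 207 207 197 164 106 179 205  98  70
286 215 215 215 215 215 215 215 147 205 157 207 207 207 205 204 205 163 154 203  99  69
287 215 215 215 215 215 215 215 167 187 194 205 203 202 178 135 176 204 115 174  94  69
288 216 215 215 215 215 215 215 167 182 202 202 147  89  90 109 132 178 184 166 119  68
289 215 215 215 215 215 215 215 168 206 205 183 103 127 120  94  98 204 205 152 117  68
290 215 215 215 214 215 215 215 189 207 206 136 191 203 203 160  96 181 205 176  78  68
291 215 215 215 215 215 215 215 201 207 190 195 206 205 206 205 162 100 180 189  79  67
292 215 215 215 215 215 215 
[... 3671 characters left out ...]
  71  72  72  71  72  71  72  71  73 115 123 123 122  69  71  71  70  70  71  71  70
335  66  70  71  71  71  71  71  70  70 116 123 124 123  84  70  70  71  70  71  70  70
336  70  71  72  71  70  70  70  71  72 109 121 122 122  77  70  69  70  69  70  70  70
337  69  71  69  70  70  70  70  70  71 104 123 123 122  70  70  69  70  68  68  69  68
338  68  70  69  70  71  70  70  70  68  75 112 120 105  70  69  69  69  68  68  69  67
339  76  70  70  69  68  70  69  69  70  70  75  79  69  69  68  67  70  69  68  68  68
340  73  70  70  69  70  69  69  69  70  70  69  68  69  69  68  69  69  68  70  68  67
341  95  69  68  70  68  68  69  68  70  71  69  69  68  70  68  67  67  69  68  67  68
```

```bash
python3 snap.py w12
python3 - <<'E'
from h import *
import pickle
D={k:pickle.load(open(f"w{k}.pkl","rb")) for k in(4,8,11,12)}
def dots(k,c,im):
    h=cv2.cvtColor(im,cv2.COLOR_BGR2HSV);m=cv2.inRange(h,(15,90,110),(35,255,255));n,l,s,ct=cv2.connectedComponentsWithStats(m)
    P=[ct[j] for j in range(1,n) if 20<s[j,4]<300];return np.array(P)
for k,(c,im) in D.items():
    P=dots(k,c,im);print(k,len(P),P.mean(0).round(1) if len(P) else "", c["camera_from_world"].__class__.__name__)
P={k:dots(k,*D[k]).mean(0) for k in(8,11,12)}
p,e=cross([ray(D[k][0],P[k]) for k in(8,12)]);print("header",p.round(4),e)
q=onplane(D[8][0],P[8],.018)
for k in(11,12):print("bias",k,P[k]-proj(D[k][0],q))
c,i=D[12];g=cv2.cvtColor(i,cv2.COLOR_BGR2GRAY)
ctr=np.array([.5564,.1154]);al=np.radians(-165.53);ex=np.array([np.cos(al),np.sin(al)]);ey=np.array([-ex[1],ex[0]])
for th in(0,.2,.35):
    w=ctr+.06*ex+.024*np.sin(th)*ey;q=proj(c,[*w,.028+.024*np.cos(th)]);print(th,q.round(1))
u=int(q[0]);print([(y,int(g[y,u])) for y in range(312,334)])
E
```

```text
19.55 [0.54554848 0.15878523 0.17503813] [ 0.102  0.134  1.911  0.007  1.097 -0.154]
4 4 [284.7 119.8] ndarray
8 4 [459.7 226.3] ndarray
11 0  ndarray
12 0  ndarray<stdin>:9: RuntimeWarning: Mean of empty slice.
  ret = ret.dtype.type(ret / rcount)
Traceback (most recent call last):
  File "h.py", line 6, in ray
    d=Rm.T@np.array([(uv[0]-c["cx"])/c["fx"],(uv[1]-c["cy"])/c["fy"],1.]);return -Rm.T@T[:3,3],d/np.linalg.norm(d)
                      ~~^^^
IndexError: invalid index to scalar variable.
```

The bat reads about 0.5 rad by the ball's edge (row 324), short of the stop. I'll push again, higher on the bat and further.

Request:
{"fn": "play_rows", "kwargs": {
  "targets": [
    {"delta_pos": [-0.03, -0.02, 0], "delta_rot": [0, 0, 0], "claw": 0},
    {"delta_pos": [-0.0532, -0.0352, -0.02], "delta_rot": [0, 0, 0], "claw": 0},
    {"delta_pos": [-0.0532, -0.0352, -0.06], "delta_rot": [0, 0, 0], "claw": 0},
    {"delta_pos": [-0.0532, -0.0352, -0.095], "delta_rot": [0, 0, 0], "claw": 0},
    {"delta_pos": [-0.0532, -0.0352, -0.105], "delta_rot": [0, 0, 0], "claw": 0},
    {"delta_pos": [-0.0532, -0.0352, -0.105], "delta_rot": [0, 0, 0], "claw": 0},
    {"delta_pos": [-0.0532, -0.0352, -0.105], "delta_rot": [0, 0, 0], "claw": 0},
    {"delta_pos": [-0.0532, -0.0352, -0.105], "delta_rot": [0, 0, 0], "claw": 0}
  ]
}}

```text
time: 20.22
eef_pos: [0.4941, 0.1238, 0.0722]
tcp_rot: [0.435, 0.56, -0.431, 0.558]
contact_force: [0.1, 0.5, 0.8]
opening: 0.004
```

```bash
python3 st.py
```

```text
20.2167 tcp [0.4941 0.1238 0.0722] x [ 0.003  0.006 -1.   ] psi 14.5 F [0.1 0.5 0.8] q [ 0.04  0.16  2.1   0.01  0.88 -0.21] open 0.4
```

Request:
{"fn": "play_rows", "kwargs": {
  "targets": [
    {"delta_pos": [0.0008, -0.0039, -0.0015], "delta_rot": [0, 0, 0], "claw": 0},
    {"delta_pos": [0.0016, -0.0078, -0.0015], "delta_rot": [0, 0, 0], "claw": 0},
    {"delta_pos": [0.0025, -0.0116, -0.0015], "delta_rot": [0, 0, 0], "claw": 0},
    {"delta_pos": [0.003, -0.0145, -0.0015], "delta_rot": [0, 0, 0], "claw": 0},
    {"delta_pos": [0.003, -0.0165, -0.0015], "delta_rot": [0, 0, 0], "claw": 0},
    {"delta_pos": [0.003, -0.0165, -0.0015], "delta_rot": [0, 0, 0], "claw": 0}
  ]
}}

```text
time: 20.72
eef_pos: [0.4977, 0.1075, 0.0714]
tcp_rot: [0.436, 0.559, -0.43, 0.558]
contact_force: [-0.8, 3.6, 2.8]
opening: -0.001
```

```bash
python3 st.py
```

```text
20.7167 tcp [0.4977 0.1075 0.0714] x [ 0.004  0.008 -1.   ] psi 14.41 F [-0.8  3.6  2.8] q [ 0.01  0.16  2.1   0.01  0.87 -0.25] open -0.1
```

Request:
{"fn": "play_rows", "kwargs": {
  "targets": [
    {"delta_pos": [0.0003, -0.0015, 0], "delta_rot": [0, 0, 0], "claw": 0},
    {"delta_pos": [0.0006, -0.003, 0], "delta_rot": [0, 0, 0], "claw": 0},
    {"delta_pos": [0.0006, -0.003, 0], "delta_rot": [0, 0, 0], "claw": 0}
  ]
}}

```text
time: 20.97
eef_pos: [0.4979, 0.1066, 0.0717]
tcp_rot: [0.438, 0.56, -0.43, 0.556]
contact_force: [-1.0, 9.8, 2.7]
opening: -0.002
```

```bash
python3 st.py
```

```text
20.9667 tcp [0.4979 0.1066 0.0717] x [ 0.003  0.013 -1.   ] psi 14.28 F [-1.   9.8  2.7] q [ 0.01  0.16  2.1   0.02  0.87 -0.25] open -0.1
```

Stop contacts at two heights (z 41 mm at y +2.7, z 47 mm at y +4.9) give a bat slope of about 0.37 rad, i.e. fully on. Backing off to check it from two vantage points.

Request:
{"fn": "play_rows", "kwargs": {
  "targets": [
    {"delta_pos": [-0.002, 0.01, 0], "delta_rot": [0, -0.001, 0], "claw": 0},
    {"delta_pos": [-0.005, 0.022, 0.01], "delta_rot": [-0.004, 0, 0.001], "claw": 0},
    {"delta_pos": [-0.005, 0.03, 0.05], "delta_rot": [-0.004, 0, 0.001], "claw": 0},
    {"delta_pos": [0.02, 0.05, 0.08], "delta_rot": [-0.004, 0, 0.001], "claw": 0},
    {"delta_pos": [0.0476, 0.052, 0.103], "delta_rot": [-0.004, 0, 0.001], "claw": 0},
    {"delta_pos": [0.0476, 0.052, 0.103], "delta_rot": [-0.004, 0, 0.001], "claw": 0},
    {"delta_pos": [0.0476, 0.052, 0.103], "delta_rot": [-0.004, 0, 0.001], "claw": 0},
    {"delta_pos": [0.0476, 0.052, 0.103], "delta_rot": [-0.004, 0, 0.001], "claw": 0},
    {"delta_pos": [0.0476, 0.052, 0.103], "delta_rot": [-0.004, 0, 0.001], "claw": 0},
    {"delta_pos": [0.0476, 0.052, 0.103], "delta_rot": [-0.004, 0, 0.001], "claw": 0}
  ]
}}

```text
time: 21.8
eef_pos: [0.5437, 0.1582, 0.1725]
tcp_rot: [0.433, 0.559, -0.433, 0.559]
contact_force: [-0.1, 0.0, -0.4]
opening: -0.001
```

```bash
python3 snap.py w13
```

```text
21.85 [0.54396339 0.15828235 0.17282395] [ 0.104  0.134  1.916  0.     1.092 -0.148]
```

Request:
{"fn": "play_rows", "kwargs": {
  "targets": [
    {"delta_pos": [0.02, -0.02, 0.03], "delta_rot": [0, 0, 0], "claw": 0},
    {"delta_pos": [0.02, -0.05, 0.05], "delta_rot": [0, 0, 0], "claw": 0},
    {"delta_pos": [0.02, -0.08, 0.05], "delta_rot": [0, 0, 0], "claw": 0},
    {"delta_pos": [0.02, -0.08, 0.05], "delta_rot": [0, 0, 0], "claw": 0},
    {"delta_pos": [0.02, -0.08, 0.05], "delta_rot": [0, 0, 0], "claw": 0},
    {"delta_pos": [0.02, -0.08, 0.05], "delta_rot": [0, 0, 0], "claw": 0},
    {"delta_pos": [0.02, -0.08, 0.05], "delta_rot": [0, 0, 0], "claw": 0},
    {"delta_pos": [0.02, -0.08, 0.05], "delta_rot": [0, 0, 0], "claw": 0}
  ]
}}

```text
time: 22.52
eef_pos: [0.5634, 0.0792, 0.222]
tcp_rot: [0.432, 0.56, -0.433, 0.559]
contact_force: [-0.5, 0.1, 0.0]
opening: 0.002
```

```bash
python3 snap.py w14
python3 - <<'E'
from h import *
import pickle
ctr=np.array([.5564,.1154]);al=np.radians(-165.53);ex=np.array([np.cos(al),np.sin(al)]);ey=np.array([-ex[1],ex[0]])
tip=lambda th:[*(ctr+.06*ex+.024*np.sin(th)*ey),.028+.024*np.cos(th)]
for k in(13,14):
    c,i=pickle.load(open(f"w{k}.pkl","rb"));g=cv2.cvtColor(i,cv2.COLOR_BGR2GRAY)
    for th in(-.35,0,.2,.35): print(k,th,proj(c,tip(th)).round(1))
    u,v=proj(c,tip(.25)).astype(int)
    print("cols",u-16)
    for y in range(v-14,v+18): print(y," ".join("%3d"%g[y,x] for x in range(u-16,u+17,2)))
E
```

```text
22.5667 [0.56351546 0.07915841 0.2221437 ] [-0.039  0.086  1.872  0.     1.185 -0.292]
13 -0.35 [227.6 300. ]
13 0 [228.  312.7]
13 0.2 [228.7 319. ]
13 0.35 [229.3 323. ]
cols 212
306 215 214 215 215 214 215 182 183 120 120 113 103  93 188 204 204 204
307 215 215 215 215 215 213 144 177 121 119 113 101  94 178 204 204 205
308 215 214 214 214 214 187  92 160 121 118 110 101  94 171 204 205 204
309 214 215 215 214 195  92  64 132 121 117 109  98  92 170 203 204 204
310 215 214 214 211 111  62  63 131 120 117 108  98  90 167 201 201 201
311 214 214 212 110  61  62  62 121 120 117 107  97  89 106 106 106 106
312 215 215 145  61  60  61  65 120 120 115 106  96  89  65  63  62  64
313 214 213  80  62  62  61  85 121 121 114 103  96  86  61  60  60  61
314 214 187  60  62  62  70  92 122 129 122 104  94  81  64  62  61  61
315 215 145  60  61  73  79 103 145 153 145 123  96  84  74  64  61  60
316 213  61  62  70  78  77 121 162 168 160 141 107  82  78  81  70  60
317 179  61  70  76  78  78 136 176 183 175 154 120  81  78  78  79  62
318 110  67  76  78  78  77 149 184 194 188 165 130  80
[... 3082 characters left out ...]
  60  67  70  75  78  79  77  68  62  61  61  62 154
190 211 210 207 108  69  78  81  83  84  87  83  80  74  65  62  59  88
191 211 209 108  65  76  85  87  86  87  85  86  86  82  78  69  63  61
192 210 182  63  76  82  85  85  85  85  86  85  86  86  84  79  64  62
193 209 110  75  83  86  85  85  85  85  85  87  85  86  86  84  73  61
194 195  71  80  83  84  85  85  85  85  85  85  86  86  86  85  80  65
195 177  77  84  83  85  84  84  85  85  85  85  86  86  85  85  83  73
196 110  80  84  84  84  85  85  85  85  84  85  85  86  85  85  86  80
197  70  83  84  84  84  85  84  83  84  84  85  85  84  86  85  85  84
198  77  82  83  83  84  84  85  84  84  84  84  85  84  85  85  84  85
```

```bash
python3 st.py; python3 -c "
from plant import ctrl
print(ctrl.sign_off())"
```

```text
22.5667 tcp [0.5635 0.0792 0.2221] x [-0.002  0.    -1.   ] psi 14.52 F [0.7 0.1 0.6] q [-0.04  0.09  1.87  0.    1.19 -0.29] open 0.1
the job is handed in; nothing more can be done
None
```

I put the large cell in the alarm, flipped the switch on, and handed the job in at about 22.6 s. My checks say both are done, but one camera reading of the switch disagreed.

- **Cell:** I tilted the cell 22°, pushed its flat end back against the spring and turned the button end down past the nib. The highest spring force I read was 8.7 N, and about 5 N downwards. I eased it onto the plus contact and released it. Afterwards the wrist pictures showed it level, between the spring and the plus wall, with the button hidden under the nib. I have no direct reading of its contact forces after release, and my last look at it was before the final push on the switch.
- **Switch:** the first push slid up over the bat's tip and moved it only part way. I pushed again lower down, then once more higher up. Both times the bat stopped hard, at 10–12 N against the 2–3 N needed to move it. The two stopping points give a lean of about 0.37 rad, which is fully on.
- **Disagreement:** two wrist pictures put the bat's tip at only about 0.17–0.23 rad past upright, or 0.5–0.6 rad on the joint, against the 0.55 needed. The tip did not move between the last two pushes. If the ball's centre is about 20 mm from the pivot, not the 24 mm I assumed, the pictures fit fully on. I went by the hard stop.
- **Everything else:** the arm was clear of everything at hand-in, and I saw no sign of touching anything else on the counter.

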